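# Hardness reading on the scribed spot

## Robot

A 6-joint arm with a two-finger parallel gripper is mounted at the origin on the work surface. World frame = base frame: x ahead of the robot, y to its left, z up, the work surface at z = 0. Lengths are in m, angles in rad, forces in N, time in s.
With the tool pointing down it reaches from about 0.35 to 0.775 m from the base axis. Payload 7.3 kg.
Tool frame: the origin (TCP) lies at the very end of the fingers, on their centre line; the grasp point (between the pads) lies 19 mm behind it; z points along the fingers, y is the line along which they close (so a half turn about z gives the same grasp; the last joint's range is limited). The gripper opens to 92 mm and grips with 3 to 60 N. Pads are 19 mm wide; open, the fingers measure 130 mm over their backs; the gripper's body (75 mm by 190 mm) begins 47 mm behind the grasp point.
Start: joints at [1.105, 0.342, 1.524, -0, 1.275, -0.146], TCP at [0.165, 0.498, 0.204] pointing down, gripper open.
Joint ranges: [-2.53, 2.53], [-0.77, 2.02], [0.04, 2.7], [-1, 4.14], [0.28, 2.66], [-3.11, 3.11]. Speed limits (rad/s): [2.57, 2.57, 3.14, 3.14, 3.14, 3.14].

## Interface

Orientations are given as [roll, pitch, yaw] about the fixed x, y, z axes, in that order (R = Rz(yaw) Ry(pitch) Rx(roll)).
In Python, from cell import robot gives the robot as it stands.
- The arm moves only by the tool apply_moves, never from a script. Its argument "motion" is text: rows parted by semicolons, each of 7 numbers parted by spaces: the opening in per cent of the stroke, from 0 (shut) to 100 (fully open), then the shift along the tool's x, y, z in cm, then the turn, a rotation vector about the tool's x, y, z in rad. A call has 1 to 20 rows; each row shifts and turns the commanded pose from where the row before left it, along the tool's axes as they then stand; what a row does not reach is not made up. A row lasts 1/8 s, in which the tool goes at most 62.5 mm and 10.7 degrees, less where a joint would pass 70% of its speed; a pose out of reach is approached as far as the arm can. A call with a gripper value outside its range is refused whole. The fingers move at their own pace and stop on an object; "force" is the grip in N (left out, the last holds). Time passes only in rows, so rows that do not move let the fingers close. It gives the time, the measured TCP pose, the force, the opening and the grip force at its end, in the units of the state.
- robot.observe(): the state, without advancing time (a new reading comes with each control period).
- robot.read_camera(name): name is "scene" or "top" or "wrist"; returns a dict with "img" (480x640x3 uint8, red, green, blue), "fovy" (degrees; the focal length in pixels is half the picture's height over the tangent of half this angle, whatever the lens; pixels are square), "cx", "cy" (the principal point, pixels), "R" (3x3) and "t" (3): a world point X has camera coordinates R X + t; the wrist camera has in their place "hand_eye" (4x4, takes a point from camera to tool coordinates, whose origin is the TCP and whose axes are the flange's). Camera axes: x right, y down, z forward; pixel columns grow to the right and rows downward; lengths in m; the calibration is good to about 2 mm. A picture is of the moment at which its call begins: read the wrist's pose just before it. There is no depth.
- robot.hand_in(): hands the job in; it is judged then, once.
Trained networks look in a picture, given as the dict that the camera call returned (one of the last four; its "shot" number tells which), for a name from the list of things; names that differ only in an ending like _2 or _b are one class to them, and where a whole thing is asked for, a point or a joint stands for the part that bears it (a point fixed in the world has none). Each returns a list of dicts, best first, with "score" (0 to 1); they miss things now and then, are a little off and sometimes report something else, mostly with a low value. They report only what shows in the picture. A call takes as long as a camera call. They do not tell look-alikes from the thing itself.
- robot.search_frame(target, picture): "centre" ([x, y, z] in m, in world coordinates, good to about 4 mm: the middle of the surface that is visible of it).
- robot.trace(target, picture): "pixels" (480x640 bool, what is visible of it).
The state is a dict: "time": time; "qpos": joint angles; "qvel": joint speeds; "joint_efforts": joint torques, N m; "tool_pos": TCP position; "tool_rot": TCP orientation; "contact_force": force on the tool from outside, world axes, zero at the start; "torque": the same for the moment, N m; "opening": finger opening in m; "grip_force": force on a finger pad.
Only numpy, scipy, OpenCV 4.12 (cv2) and the standard library are available. Lean on these libraries where they do the work, as an engineer would, in place of code of your own. Each camera call takes 0.05 s, during which the arm holds its last target. There are 200 camera calls.

## Task

Take a hardness reading at the marked spot of the aluminium plate lying on the probe stand: slide the plate over the stand's table until the circled crossing of its scribed lines is right under the raised probe tip, then pull the lever down until the probe's foot sits flush on the plate, without forcing it, hold it there about a second and let the lever go back up. The tip must touch the plate nowhere but inside the little circle, the plate stays lying under the probe when you are done, and the other things on the bench are left where they are.

Things in the scene. Friction and masses are not known exactly. Their poses are not given: they have to be found in the camera images.
- stand: Stand of the hardness probe, fixed: a flat base 400 x 220 x 30 mm whose top is a ground steel table (30 mm above the bench), and a column 32 mm thick, 348 mm tall. Origin: under the probe's axis, at bench level; x along the 400 mm side towards the column (its axis at x = +130 mm, y = 0), z up. The base reaches from x = -220 mm (the open front) to +180 mm, y = -110 to +110 mm.
- head: Ivory head clamped on the column; its height differs by up to 10 mm between episodes. Origin on the probe's axis, 0 to 10 mm above the table; axes as the stand's. Its barrel (54 mm thick) spans z = 95 to 185 mm (cable boot to 219 mm); an arm 44 mm wide runs back to the column; an axle boss goes to y = +58 mm at z = 140 mm. Below the barrel hangs only the probe, 22 to 25 mm thick.
- foot: Sliding probe, a steel rod that ends in a flat round foot, diameter 25 mm, pointing down. Origin: centre of the foot's flat underside. It goes straight down 25 mm for each radian of the lever, 30 mm at most. With the lever up it is 14 to 24 mm above the top of a plate lying on the table.
- tip: Probe tip, a thin steel point of diameter 5 mm that sticks out 4 mm below the foot. Origin: its lowest point. It is sprung: it gives way upwards into the foot under 6 N at first, 10 N when the foot is flush.
- lever (a joint): Hand lever's angle (rad): 0 is up, held there by a return spring; grows to 1.2 as it is pulled down to the stand's front. Pulling takes 1 to 1.5 N at the ball, about 3 N once the tip bears on the plate, then rises steeply as the foot seats: each newton above 3 N at the ball puts about 4.4 N more under the foot; 70 N there is forcing it.
- pivot (a point): Centre of the lever on its axle, 70 mm from the probe's axis on the head's +y side, 140 mm above the head's origin. The axle is parallel to the stand's y axis.
- ball (a point): Centre of the black ball, diameter 32 mm, on the lever's end, 110 mm from the pivot. With the lever up it stands 75 degrees above horizontal, leaning to the stand's front (-x); it swings forward and down in a vertical plane. It can be pinched from above with the fingers on its +y and -y sides and turns in the grip.
- plate: Loose flat aluminium plate 200 x 110 x 10 mm, about 0.6 kg, lying on the stand's table; too wide to grasp. Origin: centre of its underside; x along the 200 mm side, its spot end at +x, z up. It slides easily on the lightly oiled table (friction about 0.11), less so under a fingertip that presses on it. Three small dots of old tests near x = -18, y = -30 mm do not matter.
- spot (a point): The marked spot on the plate's top face, at x = +55, y = +12, z = 10 mm of the plate: two dark scribed lines (one along the whole plate, one across it) cross there inside a drawn circle of 8 mm inside diameter.
- refblock: Round steel reference block, diameter 60 x 14 mm, loose on the stand's table beside the column. Origin: centre of its underside. Leave it alone.
- mount0: Round brown moulded specimen, diameter 40 x 22 mm, loose on the bench. Origin: centre of its underside. Leave it alone.
- mount1: A second one like it. Leave it alone.
- coupon: Small dark steel plate 100 x 60 x 8 mm without lines or circle, loose on the bench. Origin: centre of its underside. Leave it alone.
- loupe: Round magnifier, diameter 42 x 46 mm, standing on the bench. Origin: centre of its underside. Leave it alone.
- caliper: Sliding caliper, 230 mm long, lying on the bench, jaws on one end. Origin: middle of its beam's underside. Leave it alone.
- marker: Pen, 135 mm long, 14 mm thick, lying on the bench. Origin: near its middle, underside. Leave it alone.
Mind the look-alikes: they are no part of the job. Several things have the shape of the plate; the one meant has the colours described above.

How it is judged:
By the outcome, as a careful person would: the job done as asked, in the order asked, and still so for the second after the job is handed in, with the robot touching nothing.
It also fails if it takes over 70 s, if anything falls off the work surface, if the arm or the gripper's body presses on something with over 40 N, if the wrist force passes 120 N, or if a joint passes its speed limit or range.

## Working session

There is one attempt and no reset: what is moved stays moved. The work goes in short steps, Python scripts to look and compute and a tool call to move; the robot and the scene stay as the last step left them, time stands still between calls to the robot, and variables do not carry over. Pictures are saved under pics/ and viewed, at most 10 in all, crops included, and the job is handed in when it is done.

Besides the shell and the picture viewer there is one more tool, called after "Emit:" by a JSON object that holds its "method" and its "body", one argument or row to a line. apply_moves: Moves the arm, as the interface text tells. Its arguments: {"type":"object","properties":{"motion":{"type":"string"},"force":{"type":"number"}},"required":["motion"]}

```bash
mkdir -p pics
cat > h.py <<'E'
import numpy as np, cv2
from cell import robot
from scipy.spatial.transform import Rotation as Ro
def K(c):
    f=240/np.tan(np.radians(c["fovy"])/2); return f
def tool():
    s=robot.observe(); return Ro.from_euler('xyz',s["tool_rot"]).as_matrix(),np.array(s["tool_pos"]),s
def ext(c,T=None):
    if "R" in c: return np.array(c["R"]),np.array(c["t"])
    Rt,p=T; H=np.array(c["hand_eye"]); R=Rt@H[:3,:3]; o=Rt@H[:3,3]+p
    return R.T,-R.T@o
def ray(c,u,v,z,T=None):
    R,t=ext(c,T); f=K(c); d=R.T@np.array([(u-c["cx"])/f,(v-c["cy"])/f,1]); o=-R.T@t
    return o+d*(z-o[2])/d[2]
def proj(c,X,T=None):
    R,t=ext(c,T); p=R@np.array(X)+t; return K(c)*p[:2]/p[2]+[c["cx"],c["cy"]]
def save(c,n): cv2.imwrite("pics/"+n+".png",c["img"][:,:,::-1])
E
python3 - <<'E'
from h import *
ims=[]
for n in("scene","top"):
    c=robot.read_camera(n); ims.append(c["img"])
    print(n,c["fovy"],c["cx"],c["cy"],(-np.array(c["R"]).T@c["t"]).round(3))
    for t in ["stand","head","lever","ball","plate","coupon","refblock","foot"]:
        print(t,[(np.round(d["centre"],3).tolist(),round(d["score"],2),proj(c,d["centre"]).round().tolist()) for d in robot.search_frame(t,c)[:3]])
    save(c,n)
print(robot.observe())
E
```

```text
scene 52.8543432533166 319.4244605615831 237.3184448677073 [1.107 0.597 1.099]
stand [([0.611, -0.099, 0.193], 0.71, [244.0, 236.0])]
head [([0.611, -0.096, 0.194], 0.78, [245.0, 236.0])]
lever [([0.65, -0.028, 0.247], 0.53, [250.0, 244.0])]
ball [([0.651, -0.03, 0.246], 0.76, [249.0, 244.0]), ([0.488, -0.502, 0.002], 0.66, [195.0, 196.0])]
plate [([0.569, 0.047, 0.04], 0.76, [300.0, 291.0]), ([0.438, 0.555, 0.012], 0.66, [494.0, 375.0]), ([0.654, -0.028, 0.246], 0.5, [248.0, 245.0])]
coupon [([0.697, 0.297, 0.011], 0.85, [342.0, 387.0])]
refblock [([0.57, -0.204, 0.04], 0.63, [236.0, 246.0])]
foot [([0.585, -0.062, 0.083], 0.39, [265.0, 264.0])]
top 42.04228281453561 317.83770866271493 239.5692232660346 [0.215 0.013 1.719]
stand [([0.547, -0.077, 0.029], 0.81, [356.0, 217.0])]
head [([0.588, -0.111, 0.207], 0.97, [373.0, 187.0])]
lever [([0.642, -0.029, 0.282], 0.78, [339.0, 158.0]), ([0.563, 0.039, 0.044], 0.3, [314.0, 212.0])]
ball [([0.641, -0.029, 0.283], 0.66, [339.0, 158.0])]
plate [([0.429, 0.554, 0.012], 0.94, [129.0, 266.0]), ([0.562, 0.038, 0.044], 0.56, [314.0, 212.0])]
c
[... 281 characters left out ...]
, 0.38, [510.0, 247.0])]
{'time': 0.9, 'qpos': array([ 1.10504069e+00,  3.41968295e-01,  1.52409564e+00, -3.45054458e-05,
        1.27539989e+00, -1.45998052e-01]), 'qvel': array([ 0.00143737, -0.00042789,  0.00080438, -0.00031575,  0.00174334,
        0.00084896]), 'joint_efforts': array([ 7.33829511e-04, -4.31107092e+01, -2.44487554e+01,  7.20283203e-02,
        4.81038995e-02, -1.66415924e-05]), 'tool_pos': array([0.16502538, 0.49841236, 0.2040585 ]), 'tool_rot': array([3.14147000e+00, 5.14022721e-05, 2.82184510e+00]), 'contact_force': array([-0.08071896,  1.22796269, -0.24148497]), 'torque': array([-0.04448374,  0.04947066, -0.00223162]), 'grip_force': 0.0, 'opening': 0.0918134377395817}
```

View pics/scene.png

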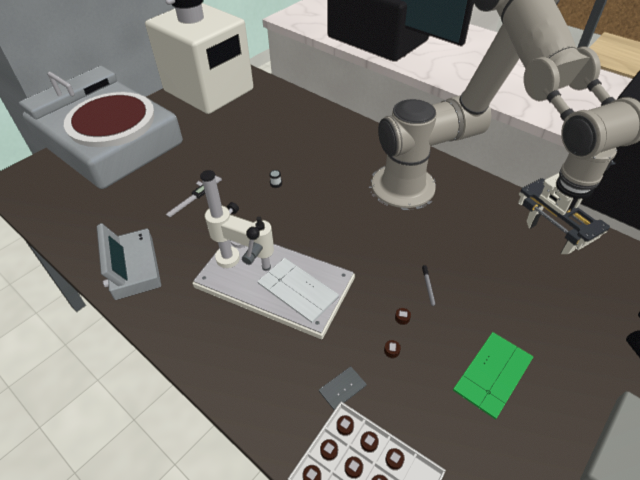

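View pics/top.png

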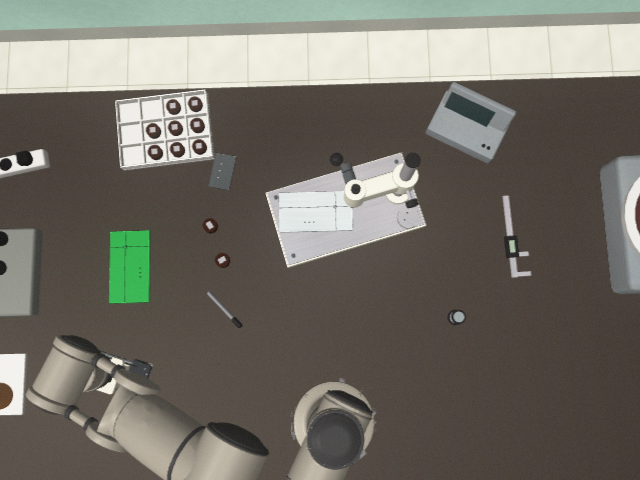

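Candidates for the plate: the silver one on the stand (top 314,212; scene 300,291), the green look-alike (129,266), and the dark coupon (223,171). I choose the silver one with the lines and circle. Next I'll check it close up and fit the poses.

Run:
```python
from h import *
c=robot.read_camera("top"); 
im=c["img"][140:275,255:435]; cv2.imwrite("pics/crop1.png",cv2.resize(im[:,:,::-1],None,fx=4.4,fy=4.4,interpolation=cv2.INTER_CUBIC))
for uv in [(266,193),(404,153),(425,226),(288,266)]: print("corner",ray(c,*uv,0.03).round(4))
from cv2 import minAreaRect
d=robot.trace("stand",c)
for q in d[:2]:
    m=q["pixels"].astype(np.uint8); print(q["score"],m.sum(),minAreaRect(cv2.findNonZero(m)))
for q in robot.trace("plate",c)[:3]:
    m=q["pixels"].astype(np.uint8); r=minAreaRect(cv2.findNonZero(m)); print(q["score"],m.sum(),r,[ray(c,*p,.04).round(4).tolist() for p in cv2.boxPoints(r)])
```

```text
corner [0.6221 0.1702 0.03  ]
corner [ 0.7259 -0.2173  0.03  ]
corner [ 0.5171 -0.265   0.03  ]
corner [0.4167 0.1127 0.03  ]
0.89 6769 ((351.0775451660156, 207.30661010742188), (80.17317962646484, 158.07574462890625), 73.68614959716797)
0.17 365 ((407.75006103515625, 217.25003051757812), (21.21320343017578, 20.50609588623047), 45.0)
0.86 2972 ((129.5, 266.0), (74.0, 41.0), 90.0) [[0.5306, 0.6015, 0.04], [0.5275, 0.4886, 0.04], [0.3253, 0.485, 0.04], [0.3281, 0.5957, 0.04]]
0.78 2707 ((314.70880126953125, 211.30831909179688), (39.78376388549805, 72.1134262084961), 88.36341857910156) [[0.6203, 0.1359, 0.04], [0.6205, -0.063, 0.04], [0.5092, -0.0624, 0.04], [0.5089, 0.1344, 0.04]]
0.41 239 ((339.75, 162.75001525878906), (24.748737335205078, 12.727922439575195), 45.0) [[0.7133, -0.0002, 0.04], [0.7385, -0.026, 0.04], [0.6868, -0.073, 0.04], [0.6618, -0.0472, 0.04]]
```

View pics/crop1.png

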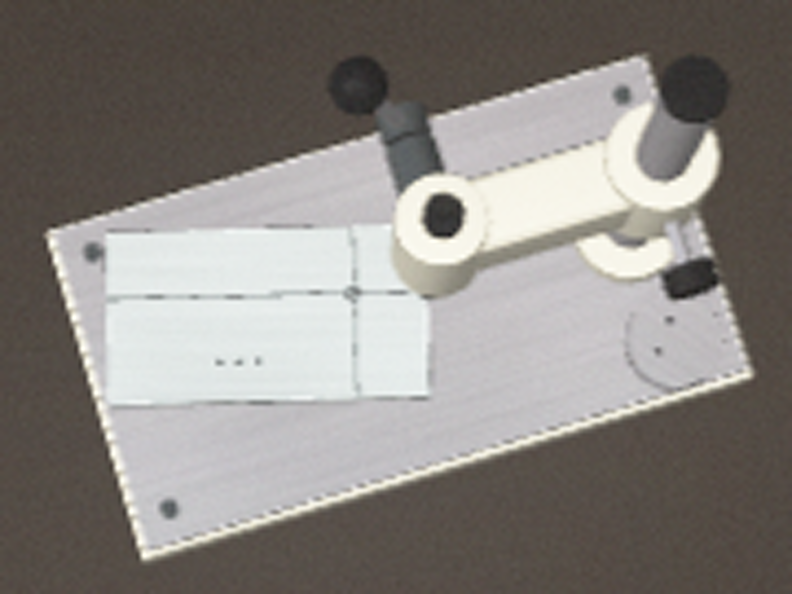

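The crop shows the silver plate with the circled crossing at crop (352,293), which is top pixel (335,206.6). Its spot end points towards the column, so this is the right plate. Next I need the wrist camera geometry to plan a near view.

Run:
```python
from h import *
c=robot.read_camera("top"); print("spot",ray(c,335.2,206.8,.04).round(4))
w=robot.read_camera("wrist"); print(np.round(w["hand_eye"],3),w["fovy"],w["cx"],w["cy"])
R,p,s=tool(); print(R.round(3))
```

```text
spot [ 0.5755 -0.0204  0.04  ]
[[ 0.    -0.966 -0.259  0.07 ]
 [ 1.     0.001 -0.001 -0.   ]
 [ 0.001 -0.259  0.966 -0.181]
 [ 0.     0.     0.     1.   ]] 62.494110139847855 320.7686118144584 231.64145867905097
[[-0.949  0.314  0.   ]
 [ 0.314  0.949  0.   ]
 [-0.     0.    -1.   ]]
```

Emit:
{"method": "apply_moves", "body": {
  "motion": "100 0 0 0 0 0 0.179;100 0 0 0 0 0 0.179;100 0 0 0 0 0 0.179;100 0 0 0 0 0 0.179;100 0 0 0 0 0 0.179;100 0 0 0 0 0 0.179;100 0 0 0 0 0 0.179;100 -3.6 3.15 0 0 0 0;100 -3.6 3.15 0 0 0 0;100 -3.6 3.15 0 0 0 0;100 -3.6 3.15 0 0 0 0;100 -3.6 3.15 0 0 0 0;100 -3.6 3.15 0 0 0 0;100 -3.6 3.15 0 0 0 0;100 -3.6 3.15 0 0 0 0;100 -3.6 3.15 0 0 0 0;100 -3.6 3.15 0 0 0 0;100 -3.6 3.15 0 0 0 0;100 -3.6 3.15 0 0 0 0"
}}

```text
time: 3.52
tool_pos: [0.5431, 0.0643, 0.2041]
tool_rot: [3.141, -0.0, 1.569]
contact_force: [0.7, 0.4, -0.1]
opening: 0.092
grip_force: 0.0
```

Emit:
{"method": "apply_moves", "body": {
  "motion": "100 0 1.1 0 0 -0.175 0;100 0 1.1 0 0 -0.175 0;100 0 1 0 0 -0.175 0;100 0 0 2.5 0 0 0;100 0 0 2.5 0 0 0;100 0 0 0 0 0 0;100 0 0 0 0 0 0"
}}

```text
time: 4.4
tool_pos: [0.5746, 0.0408, 0.1617]
tool_rot: [3.14, 0.525, 1.568]
contact_force: [0.6, -0.2, -0.4]
opening: 0.0917
grip_force: 0.0
```

Run:
```python
from h import *
R,p,s=tool(); c=robot.read_camera("wrist"); save(c,"w1"); np.savez("v1",R=R,p=p,img=c["img"])
print(p,s["tool_rot"])
for X in [(.5755,-.0204,.04),(.576,-.071,.055),(.636,-.0255,.28)]: print(proj(c,X,(R,p)).round(1))
for t in ["tip","foot","plate"]:
    print(t,[(np.round(d["centre"],4).tolist(),round(d["score"],2),proj(c,d["centre"],(R,p)).round().tolist()) for d in robot.search_frame(t,c)[:3]])
```

```text
[0.57461991 0.04077434 0.16167107] [3.13996294 0.52456427 1.56779054]
[322.9 203.1]
[323.4 257.8]
[478.2 611. ]
tip [([0.5873, -0.044, 0.1617], 0.59, [342.0, 356.0])]
foot [([0.5822, -0.0579, 0.0882], 0.56, [331.0, 278.0])]
plate [([0.5637, 0.0628, 0.0375], 0.73, [306.0, 107.0])]
```

View pics/w1.png

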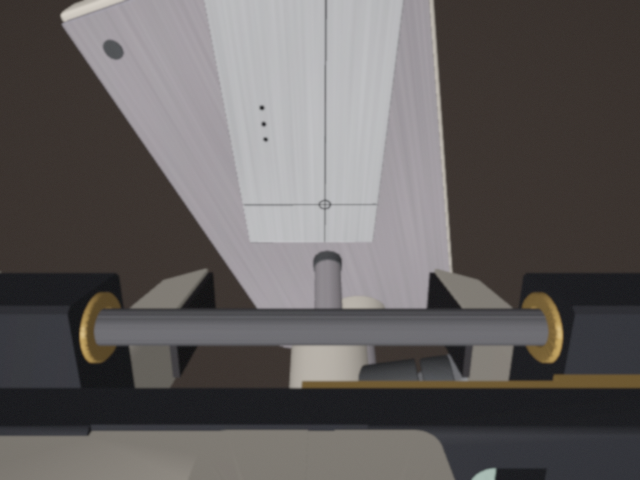

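The spot shows at (325,204) and the foot's end at about (328,256), as projected. I'll zoom in for the tip.

Run:
```python
from h import *
im=np.load("v1.npz")["img"][190:290,275:375]
cv2.imwrite("pics/w1z.png",cv2.resize(im[:,:,::-1],None,fx=6,fy=6,interpolation=cv2.INTER_CUBIC))
```

```text
(no output)
```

View pics/w1z.png

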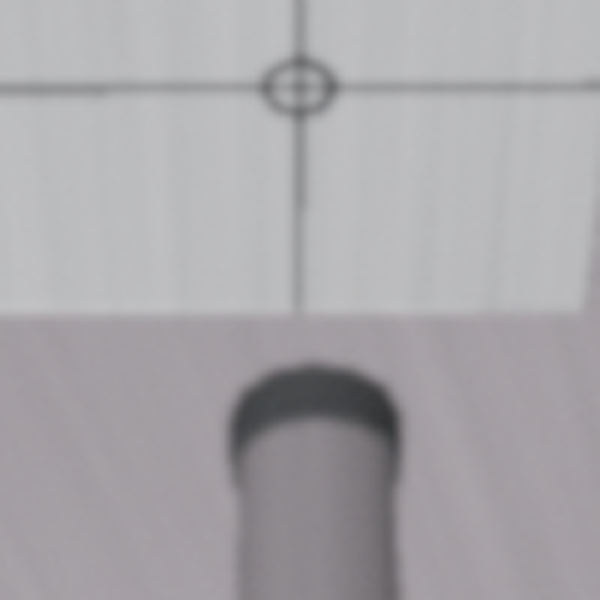

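Run:
```python
from h import *
d=np.load("v1.npz"); T=(d["R"],d["p"]); c=robot.read_camera("wrist")
print("spot",ray(c,324.9,204.6,.04,T).round(4), "endmid", ray(c,325,242.3,.04,T).round(4))
for z in (.054,.059,.064): print(z,(ray(c,327.7,251.0,z,T)-[0,.0125,0]).round(4))
for a,b in [((325.5,0),(324.9,204.6)),((243,204.8),(377,204.5))]:
    q=ray(c,*b,.04,T)-ray(c,*a,.04,T); print("line dir deg",np.degrees(np.arctan2(q[1],q[0])))
```

```text
spot [ 0.5771 -0.0221  0.04  ] endmid [ 0.5775 -0.067   0.04  ]
0.054 [ 0.5797 -0.0757  0.054 ]
0.059 [ 0.5796 -0.0701  0.059 ]
0.064 [ 0.5794 -0.0646  0.064 ]
line dir deg -89.805201874758
line dir deg 0.04370274201284962
```

Emit:
{"method": "apply_moves", "body": {
  "motion": "40 2 0 0 0 0.175 0;40 2 0 0 0 0.175 0;40 1.5 0 0 0 0.175 0;40 0 -0.6 3 0 0 0;40 0 0 3 0 0 0;40 0 0 0 0 0 0;40 0 0 0 0 0 0"
}}

```text
time: 5.52
tool_pos: [0.5691, 0.0916, 0.0825]
tool_rot: [3.14, -0.0, 1.569]
contact_force: [1.1, 0.2, 1.0]
opening: 0.0367
grip_force: 0.0
```

Emit:
{"method": "apply_moves", "body": {
  "motion": "40 1.4 0 1.2 0 0 0;40 0 0 1.2 0 0 0;40 0 0 1.2 0 0 0;40 0 0 0 0 0 0;40 0 0 0.2 0 0 0;40 0 0 0.2 0 0 0;40 0 0 0 0 0 0"
}}

```text
time: 6.4
tool_pos: [0.5683, 0.1053, 0.0414]
tool_rot: [3.141, -0.0, 1.569]
contact_force: [-0.1, 0.4, 0.4]
opening: 0.0366
grip_force: 0.0
```

Emit:
{"method": "apply_moves", "body": {
  "motion": "40 0 0 0.1 0 0 0;40 0 0 0.05 0 0 0;40 0 0 0.05 0 0 0;40 0 0 0 0 0 0"
}}

```text
time: 6.9
tool_pos: [0.5682, 0.1054, 0.0392]
tool_rot: [-3.142, -0.0, 1.569]
contact_force: [0.8, 0.6, -0.0]
opening: 0.0367
grip_force: 0.0
```

Emit:
{"method": "apply_moves", "body": {
  "motion": "40 0 0 0.05 0 0 0;40 0 0 0.05 0 0 0;40 0 0 0 0 0 0"
}}

```text
time: 7.28
tool_pos: [0.5682, 0.1054, 0.0382]
tool_rot: [-3.141, -0.0, 1.569]
contact_force: [0.5, -0.0, -0.3]
opening: 0.0367
grip_force: 0.0
```

Emit:
{"method": "apply_moves", "body": {
  "motion": "40 0 0 0.05 0 0 0;40 0 0 0.05 0 0 0;40 0 0 0.05 0 0 0;40 0 0 0 0 0 0"
}}

```text
time: 7.78
tool_pos: [0.5682, 0.1054, 0.0367]
tool_rot: [-3.142, -0.0, 1.569]
contact_force: [-0.5, 0.1, 0.2]
opening: 0.0367
grip_force: 0.0
```

Run:
```python
from h import *
c=robot.read_camera("wrist"); save(c,"w2"); print(tool()[2]["contact_force"],tool()[1])
```

```text
[-0.20707416  0.23418245 -0.37636727] [0.56824996 0.10541502 0.03674042]
```

View pics/w2.png

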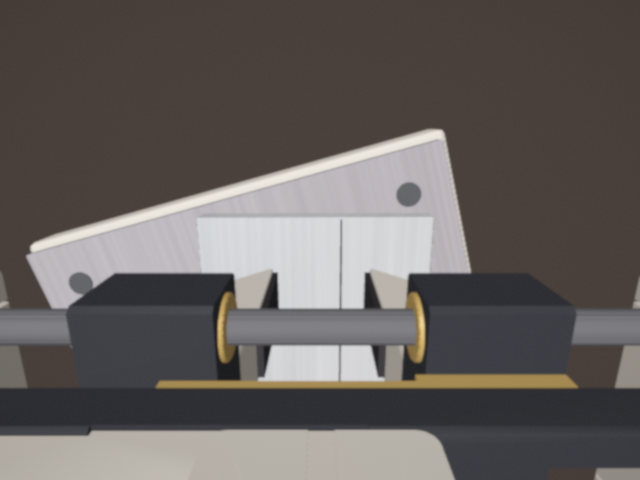

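The fingers stand over the plate near its front end without touching it yet. I'll keep lowering.

Emit:
{"method": "apply_moves", "body": {
  "motion": "40 0 0 0.05 0 0 0;40 0 0 0.05 0 0 0;40 0 0 0.05 0 0 0;40 0 0 0.05 0 0 0;40 0 0 0 0 0 0"
}}

```text
time: 8.45
tool_pos: [0.5682, 0.1054, 0.0347]
tool_rot: [-3.142, -0.0, 1.569]
contact_force: [-0.6, 0.1, 0.2]
opening: 0.0367
grip_force: 0.0
```

Emit:
{"method": "apply_moves", "body": {
  "motion": "40 0 0 0.05 0 0 0;40 0 0 0.05 0 0 0;40 0 0 0.05 0 0 0;40 0 0 0 0 0 0"
}}

```text
time: 8.95
tool_pos: [0.5682, 0.1054, 0.0332]
tool_rot: [-3.142, -0.0, 1.569]
contact_force: [-0.2, 0.4, 0.2]
opening: 0.0366
grip_force: 0.0
```

Emit:
{"method": "apply_moves", "body": {
  "motion": "40 0 0 0.05 0 0 0;40 0 0 0.05 0 0 0;40 0 0 0.05 0 0 0;40 0 0 0 0 0 0"
}}

```text
time: 9.45
tool_pos: [0.5682, 0.1054, 0.0317]
tool_rot: [-3.142, -0.0, 1.569]
contact_force: [0.5, -0.8, 0.3]
opening: 0.0368
grip_force: 0.0
```

Run:
```python
from h import *
c=robot.read_camera("scene"); u,v=proj(c,(.568,.105,.04)); print(u,v)
a=int(v)-60;b=int(u)-70
w=robot.read_camera("wrist")
m=np.hstack([cv2.resize(c["img"][a:a+100,b:b+100],(400,400),interpolation=cv2.INTER_CUBIC),cv2.resize(w["img"][200:400,220:420],(400,400),interpolation=cv2.INTER_CUBIC)])
cv2.imwrite("pics/s2.png",m[:,:,::-1]); print(a,b)
```

```text
316.4550391509317 302.1873016779641
242 246
```

View pics/s2.png

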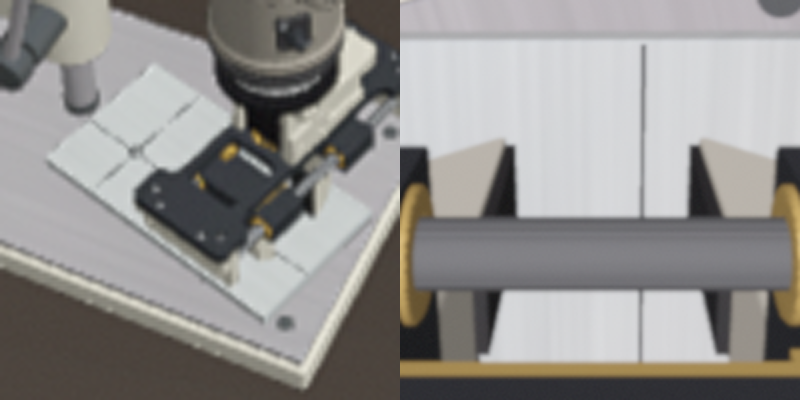

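The fingers look just above the plate, with no contact yet. I'll continue gently.

Emit:
{"method": "apply_moves", "body": {
  "motion": "40 0 0 0.05 0 0 0;40 0 0 0.05 0 0 0;40 0 0 0.05 0 0 0;40 0 0 0.05 0 0 0;40 0 0 0 0 0 0"
}}

```text
time: 10.18
tool_pos: [0.5682, 0.1054, 0.0297]
tool_rot: [-3.141, -0.0, 1.569]
contact_force: [-0.6, 0.8, 1.0]
opening: 0.0367
grip_force: 0.0
```

Emit:
{"method": "apply_moves", "body": {
  "motion": "40 0 0 0.05 0 0 0;40 0 0 0.05 0 0 0;40 0 0 0 0 0 0"
}}

```text
time: 10.55
tool_pos: [0.5682, 0.1054, 0.0287]
tool_rot: [-3.142, -0.0, 1.569]
contact_force: [-0.3, -0.5, -0.6]
opening: 0.0369
grip_force: 0.0
```

Emit:
{"method": "apply_moves", "body": {
  "motion": "40 0 0 0.05 0 0 0;40 0 0 0.05 0 0 0;40 0 0 0.05 0 0 0;40 0 0 0.05 0 0 0;40 0 0 0 0 0 0"
}}

```text
time: 11.18
tool_pos: [0.5682, 0.1054, 0.0267]
tool_rot: [-3.142, -0.0, 1.569]
contact_force: [0.2, 0.2, -0.5]
opening: 0.0368
grip_force: 0.0
```

Run:
```python
from h import *
c=robot.read_camera("wrist"); H=np.linalg.inv(np.array(c["hand_eye"])); f=K(c)
for x in(.0095,-.0095):
  for z in (0,-.007,-.014,-.03,-.047):
    q=(H@[x,.0183,z,1])[:3]; print(x,z,(f*q[:2]/q[2]+[c["cx"],c["cy"]]).round(1))
w=c["img"][330:400,200:440]; s=robot.read_camera("scene")["img"]; u,v=313,302
m=np.vstack([cv2.resize(w,(720,210),interpolation=cv2.INTER_CUBIC),cv2.resize(s[270:340,250:370],(720,385)[:2],interpolation=cv2.INTER_CUBIC)])
cv2.imwrite("pics/s3.png",m[:,:,::-1])
```

```text
0.0095 0 [360.6 254.5]
0.0095 -0.007 [362.  259.3]
0.0095 -0.014 [363.6 264.4]
0.0095 -0.03 [367.6 277.7]
0.0095 -0.047 [372.9 295. ]
-0.0095 0 [359.5 291. ]
-0.0095 -0.007 [360.9 297. ]
-0.0095 -0.014 [362.4 303.3]
-0.0095 -0.03 [366.2 319.8]
-0.0095 -0.047 [371.1 341.1]
```

View pics/s3.png

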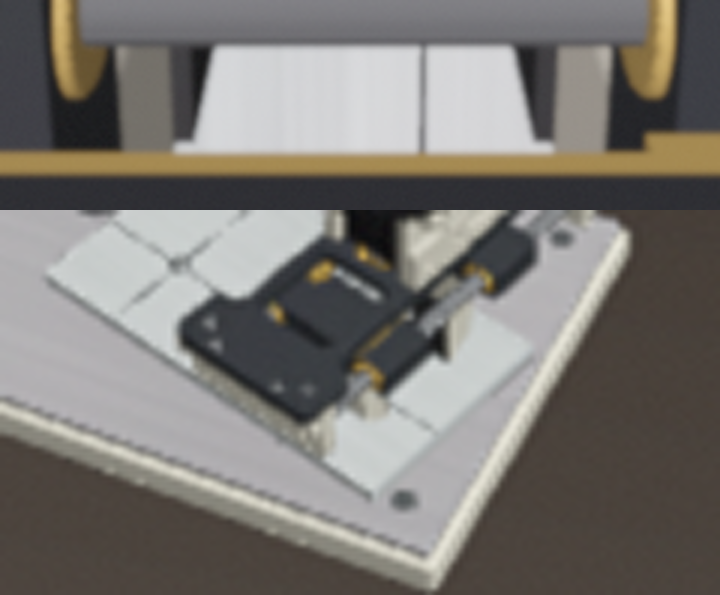

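The finger ends appear at row ~270, which puts them about 15–20 mm behind the nominal TCP. Contact should come at a TCP height of about 0.02–0.025.

Emit:
{"method": "apply_moves", "body": {
  "motion": "40 0 0 0.05 0 0 0;40 0 0 0.05 0 0 0;40 0 0 0.05 0 0 0;40 0 0 0.05 0 0 0;40 0 0 0 0 0 0"
}}

```text
time: 11.9
tool_pos: [0.5682, 0.1054, 0.0247]
tool_rot: [-3.142, -0.0, 1.569]
contact_force: [-0.1, -0.1, -0.3]
opening: 0.0366
grip_force: 0.0
```

Emit:
{"method": "apply_moves", "body": {
  "motion": "40 0 0 0.05 0 0 0;40 0 0 0.05 0 0 0;40 0 0 0.05 0 0 0;40 0 0 0.05 0 0 0;40 0 0 0 0 0 0"
}}

```text
time: 12.52
tool_pos: [0.5682, 0.1054, 0.0227]
tool_rot: [-3.142, -0.0, 1.569]
contact_force: [0.0, -0.1, 0.3]
opening: 0.0364
grip_force: 0.0
```

Emit:
{"method": "apply_moves", "body": {
  "motion": "40 0 0 0.05 0 0 0;40 0 0 0.05 0 0 0;40 0 0 0.05 0 0 0;40 0 0 0 0 0 0"
}}

```text
time: 13.02
tool_pos: [0.5682, 0.1054, 0.0212]
tool_rot: [-3.141, -0.0, 1.569]
contact_force: [-0.4, -0.5, -1.2]
opening: 0.0371
grip_force: 0.0
```

Emit:
{"method": "apply_moves", "body": {
  "motion": "40 0 0 0.05 0 0 0;40 0 0 0.05 0 0 0;40 0 0 0.05 0 0 0;40 0 0 0 0 0 0"
}}

```text
time: 13.52
tool_pos: [0.5682, 0.1054, 0.0197]
tool_rot: [-3.142, -0.0, 1.569]
contact_force: [-0.2, -0.0, 0.3]
opening: 0.0366
grip_force: 0.0
```

Run:
```python
from h import *
R,p,s=tool(); c=robot.read_camera("wrist"); T=(R,p)
g=cv2.cvtColor(c["img"],cv2.COLOR_RGB2GRAY).astype(int)
print(p, s["qpos"].round(4))
print("pred edges:",proj(c,(.515,.133,.04),T),proj(c,(.62,.133,.04),T))
r=g[225,150:500]; print([150+i for i in range(len(r)-3) if abs(r[i+3]-r[i])>10])
for u in (260,310): 
    q=g[120:300,u]; print(u,[120+i for i in range(len(q)-3) if abs(q[i+3]-q[i])>8])
top=robot.read_camera("scene")
for t in ["plate"]:
    print([(np.round(d["centre"],4).tolist(),round(d["score"],2)) for d in robot.search_frame(t,c)[:3]])
cv2.imwrite("pics/w3.png",c["img"][:,:,::-1])
```

```text
[0.56823056 0.10541235 0.01971425] [5.0800e-02 6.3740e-01 1.5925e+00 1.0000e-04 9.1180e-01 5.2800e-02]
pred edges: [196.43443788 229.09769552] [445.72241426 228.77001107]
[469, 470, 471, 472, 473]
260 [174, 175, 176, 177, 178, 179, 180, 181, 182, 183, 189, 190, 191, 192, 194, 220, 223, 224, 225, 226, 268, 269, 270, 271, 272]
310 [161, 162, 163, 164, 165, 166, 167, 168, 169, 174, 175, 176, 177, 178, 180, 219, 220, 223, 224, 225, 226]
[([0.5662, 0.1199, 0.0395], 0.77)]
```

View pics/w3.png

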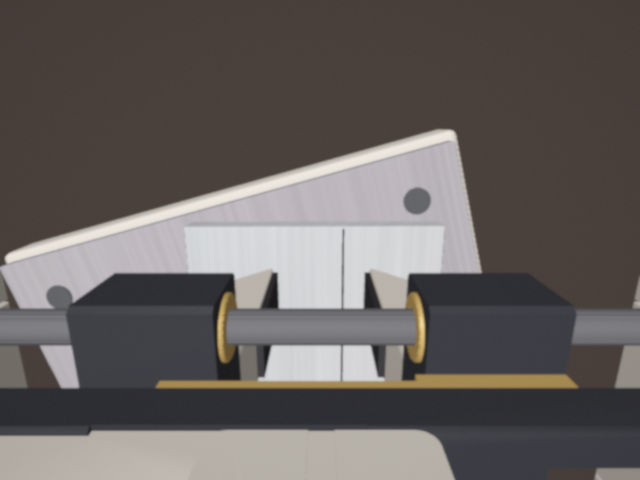

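The plate edge spans 187–444, so the pose is right. The pad gap in pixels puts the finger ends about 25 mm behind the nominal TCP. I'll keep descending in small steps.

Emit:
{"method": "apply_moves", "body": {
  "motion": "40 0 0 0.05 0 0 0;40 0 0 0.05 0 0 0;40 0 0 0.05 0 0 0;40 0 0 0.05 0 0 0;40 0 0 0 0 0 0"
}}

```text
time: 14.3
tool_pos: [0.5682, 0.1054, 0.0177]
tool_rot: [-3.141, -0.0, 1.569]
contact_force: [-0.5, -0.4, -0.1]
opening: 0.0369
grip_force: 0.0
```

Emit:
{"method": "apply_moves", "body": {
  "motion": "40 0 0 0.05 0 0 0;40 0 0 0.05 0 0 0;40 0 0 0.05 0 0 0;40 0 0 0.05 0 0 0;40 0 0 0 0 0 0"
}}

```text
time: 14.92
tool_pos: [0.5693, 0.1055, 0.0175]
tool_rot: [3.139, -0.0, 1.569]
contact_force: [-1.7, -0.3, 11.9]
opening: 0.0365
grip_force: 5.8
```

Contact comes at TCP z≈0.0175 with 12 N, so the finger ends sit about 22 mm behind the nominal TCP. Now I'll drag.

Emit:
{"method": "apply_moves", "body": {
  "motion": "40 -0.3 0 0 0 0 0;40 -0.5 0 0 0 0 0;40 -0.5 0.05 0 0 0 0;40 -0.5 0.05 0 0 0 0;40 -0.5 0.05 0 0 0 0;40 -0.5 0.05 0 0 0 0;40 -0.5 0 0 0 0 0;40 -0.5 0 0 0 0 0;40 -0.5 0 0 0 0 0;40 -0.3 0 0 0 0 0;40 0 0 0 0 0 0;40 0 0 0 0 0 0"
}}

```text
time: 16.42
tool_pos: [0.5718, 0.0593, 0.0175]
tool_rot: [3.138, 0.0, 1.569]
contact_force: [1.4, -0.5, 11.0]
opening: 0.0369
grip_force: 5.2
```

Run:
```python
from h import *
c=robot.read_camera("top")
for q in robot.trace("plate",c)[:3]:
    m=q["pixels"].astype(np.uint8); r=cv2.minAreaRect(cv2.findNonZero(m)); print(q["score"],m.sum(),r)
R,p,s=tool(); c=robot.read_camera("wrist")
g=cv2.cvtColor(c["img"],cv2.COLOR_RGB2GRAY).astype(int)
for u in (260,310):
    q=g[120:300,u]; print(u,[120+i for i in range(len(q)-3) if abs(q[i+3]-q[i])>8])
print(p,ray(c,310,225,.04,(R,p)))
```

```text
0.77 2906 ((129.0, 266.5), (73.0, 40.0), 90.0)
0.73 1106 ((348.5, 209.5), (39.0, 39.0), 90.0)
260 [221, 224, 225, 226, 227, 228, 268, 269, 270, 271, 272]
310 [219, 220, 223, 224, 225, 226, 227]
[0.57177425 0.05922426 0.01753428] [0.56639094 0.08908774 0.04      ]
```

The plate followed the fingers, moving 46 mm. I'll lift and tilt to a low front view to check spot and tip.

Emit:
{"method": "apply_moves", "body": {
  "motion": "40 0 0 -0.5 0 0 0;40 0 0 -2 0 0 0;100 0 0 -4 0 0 0;100 0 0 -4 0 0 0;100 0 0 0 0 -0.175 0;100 0 0 0 0 -0.175 0;100 0 0 0 0 -0.175 0;100 0 0 0 0 -0.175 0;100 0 0 0 0 -0.175 0;100 -1 0.2 2.2 0 0 0;100 -1 0.2 2.2 0 0 0;100 0 0 0 0 0 0;100 0 0 0 0 0 0"
}}

```text
time: 18.2
tool_pos: [0.5741, 0.0132, 0.1081]
tool_rot: [3.141, 0.874, 1.568]
contact_force: [0.2, 0.1, -0.0]
opening: 0.0919
grip_force: 0.0
```

Run:
```python
from h import *
R,p,s=tool(); c=robot.read_camera("wrist"); np.savez("v2",R=R,p=p,img=c["img"]); T=(R,p)
print(p,s["tool_rot"],s["contact_force"])
a=proj(c,(.5796,-.069,.04),T); print(a, proj(c,(.5796,-.07,.055),T))
u,v=int(a[0]),int(a[1]); im=c["img"][v-50:v+60,u-70:u+70]; print(u-70,v-50)
cv2.imwrite("pics/w4.png",cv2.resize(im[:,:,::-1],None,fx=5,fy=5,interpolation=cv2.INTER_CUBIC))
```

```text
[0.57412241 0.01318854 0.10807591] [3.14097906 0.87449181 1.5680394 ] [ 0.1632445   0.11851879 -0.04846233]
[329.3356304 221.3276876] [329.48571518 240.22255334]
259 171
```

View pics/w4.png

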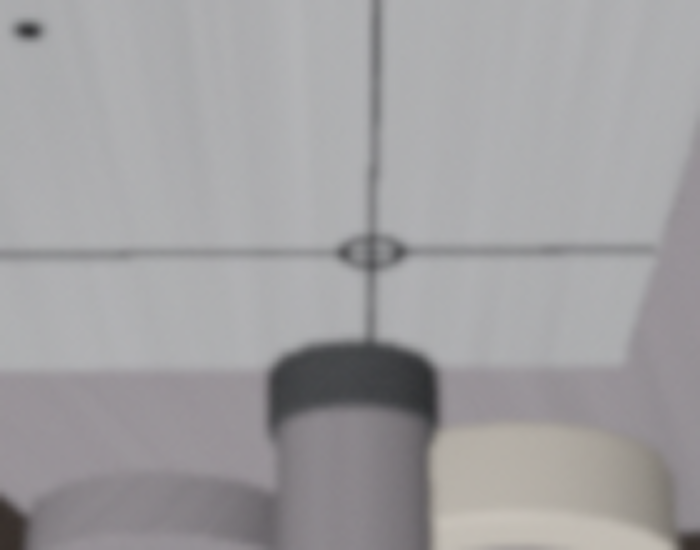

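That was the last of my 10 views. The spot is at pixel (333.2,221.4). The foot's near lower rim is at (329.6,239.2), with its centre column at u=329.5. I'll triangulate the rim with the earlier view and work numerically from here.

Run:
```python
from h import *
c=robot.read_camera("wrist")
d1=np.load("v1.npz");d2=np.load("v2.npz"); T1=(d1["R"],d1["p"]);T2=(d2["R"],d2["p"])
print("spot2",ray(c,333.2,221.4,.04,T2).round(4),"spot1",ray(c,324.9,204.6,.04,T1).round(4))
P=[]
for T,uv in((T1,(327.7,251.0)),(T2,(329.5,239.2))):
    R,t=ext(c,T); f=K(c); P.append(np.diag([1,1,1])@np.array([[f,0,c["cx"]],[0,f,c["cy"]],[0,0,1]])@np.c_[R,t])
X=cv2.triangulatePoints(P[0],P[1],np.array([327.7,251.0]),np.array([329.5,239.2])); X=(X[:3]/X[3]).ravel(); print("foot rim",X.round(4),"axis",(X-[0,.0125,0]).round(4))
for z in(.054,.059,.064): print((ray(c,327.7,251,z,T1)-[0,.0125,0]).round(4),(ray(c,329.5,239.2,z,T2)-[0,.0125,0]).round(4))
# foot-width in both (px): 28, 33.8
for T,w in((T1,28.),(T2,33.8)):
    R,t=ext(c,T); print("depth by width",K(c)*.025/w, (R@(X-[0,.0125,0])+t)[2])
```

```text
spot2 [ 0.5825 -0.0691  0.04  ] spot1 [ 0.5772 -0.0224  0.04  ]
foot rim [ 0.5795 -0.0569  0.0599] axis [ 0.5795 -0.0694  0.0599]
[ 0.5798 -0.076   0.054 ] [ 0.5796 -0.0829  0.054 ]
[ 0.5797 -0.0704  0.059 ] [ 0.5794 -0.0715  0.059 ]
[ 0.5795 -0.0649  0.064 ] [ 0.5791 -0.0601  0.064 ]
depth by width 0.3531728566474333 0.3429806164151785
depth by width 0.29256923035882054 0.28828043288876437
```

Emit:
{"method": "apply_moves", "body": {
  "motion": "100 0 0 -3 0 0 0;100 0 0 -3 0 0 0;100 0 -2.2 0 0 0.175 0;100 0 -2.2 0 0 0.175 0;100 0 -2.2 0 0 0.175 0;100 0 -2.2 0 0 0.175 0;100 0 -2.2 0 0 0.175 0;100 0 0 0 0 0 -0.175;100 0 0 0 0 0 -0.175;100 0 0 0 0 0 -0.175;100 0 0 0 0 0 -0.175;100 0 0 0 0 0 -0.175;100 0 0 0 0 0 -0.175;100 0 0 0 0 0 -0.175;100 0 0 0 0 0 -0.175;100 0 0 0 0 0 -0.175"
}}

```text
time: 20.3
tool_pos: [0.4643, 0.0596, 0.1468]
tool_rot: [3.141, 0.001, -3.133]
contact_force: [-0.2, -0.6, 0.4]
opening: 0.0921
grip_force: 0.0
```

Emit:
{"method": "apply_moves", "body": {
  "motion": "100 0 -3.15 0 0 -0.175 0;100 0 -3.15 0 0 -0.175 0;100 0 -3.15 0 0 -0.175 0;100 0 -3.15 0 0 -0.175 0;100 -0.8 0 3 0 0 0;100 -0.8 0 3 0 0 0;100 0 0 0 0 0 0;100 0 0 0 0 0 0"
}}

```text
time: 21.3
tool_pos: [0.5107, -0.0138, 0.1005]
tool_rot: [3.089, 0.516, -3.13]
contact_force: [-0.1, 0.4, -0.0]
opening: 0.0919
grip_force: 0.0
```

Run:
```python
from h import *
R,p,s=tool(); c=robot.read_camera("wrist"); np.savez("v3",R=R,p=p,img=c["img"]); T=(R,p)
print(p,s["tool_rot"],s["contact_force"])
print("pred spot",proj(c,(.5825,-.0691,.04),T).round(1),"foot rim front",proj(c,(.567,-.0694,.06),T).round(1),"rimL/R",proj(c,(.5795,-.0569,.06),T).round(1),proj(c,(.5795,-.0819,.06),T).round(1))
for q in robot.trace("foot",c)[:2]:
    m=q["pixels"]; ys,xs=np.nonzero(m); print("foot",q["score"],xs.min(),xs.max(),ys.min(),ys.max())
u,v=map(int,proj(c,(.577,-.0691,.045),T).round()); g=cv2.cvtColor(c["img"],cv2.COLOR_RGB2GRAY)
print(u-40,v-36); print("\n".join("%3d "%(v-36+2*i)+" ".join("%3d"%x for x in r) for i,r in enumerate(g[v-36:v+40:2,u-40:u+40:2])))
```

```text
[ 0.51070693 -0.0137716   0.10045853] [ 3.08854252  0.51641477 -3.12985873] [-0.12875481  0.42766486 -0.02372503]
pred spot [235.7 272.9] foot rim front [229.3 281.4] rimL/R [250.3 292.7] [212.8 293.3]
foot 0.81 204 252 281 379
194 237
237 165 164 165 164 165 165 163 164 164 165 165 164 164 164 164 164 164 163 163 129 141 163 163 163 164 164 163 163 162 162 162 162 162 162 162 162 162 162 161 162
239 162 162 163 162 162 162 162 162 162 163 164 162 163 162 163 162 163 163 162 139 128 160 164 163 163 163 163 163 163 163 163 162 163 164 163 163 163 164 163 163
241 163 163 162 164 163 163 163 164 164 164 164 164 163 164 164 163 164 163 163 151 119 159 164 164 164 164 164 164 164 164 164 163 164 164 164 164 164 165 164 163
243 164 164 164 164 164 164 164 164 164 164 164 164 164 164 164 164 165 164 164 154 117 157 164 164 164 164 164 164 164 164 164 164 164 164 164 164 165 164 164 164
245 164 165 165 164 164 165 165 164 164 164 165 164 164 164 165 164 164 164 164 161 121 146 164 163 164 164 163 163 163 163 163 163 163 163 163 162 162 163 163 162
247 163 163 163 163 162 163 163 163 163 163 
[... 4667 characters left out ...]
 113 158 163 163 163 164 163 163 164 163 163
305  24  27  26  25  26  25  26  25  26  25  34  68  79  83  85  87  90  95  99 103 106 109 111 111 112 111 113 107  93 128 158 162 161 160 161 161 161 161 163 164
307  27  27  26  27  27  28  30  28  25  24  36  64  73  76  77  80  83  87  91  94  96  99 100 101 103 101 101  97  85 116 135 136 137 129 128 125 132 137 141 143
309  38  38  37  35  36  36  38  38  38  38  38  42  46  46  46  48  49  49  50  51  52  53  53  54  56  55  53  53  49  59  62  63  63  57  57  58  60  63  63  64
311  47  47  48  45  46  46  47  45  47  46  45  45  45  47  44  45  46  47  46  45  44  47  45  46  45  45  46  46  46  46  46  47  46  46  46  45  46  46  46  45
```

Run:
```python
from h import *
from scipy.optimize import least_squares as LS
c=robot.read_camera("wrist")
V=[(np.load(f"v{i}.npz")["R"],np.load(f"v{i}.npz")["p"]) for i in(1,2,3)]
S=[(324.9,204.6),(333.2,221.4),(239.8,273.3)]; F=[(327.7,251.0),(329.5,239.2),(233.9,282.0)]
r=[np.array([0,.0125,0]),np.array([0,.0125,0]),None]
sp=[ray(c,*s,.04,T) for s,T in zip(S,V)]; print("spots",np.round(sp,4))
def rim(X,T):   # topmost image point of rim circle
    a=np.linspace(0,2*np.pi,361); q=np.array([proj(c,X+.0125*np.array([np.cos(t),np.sin(t),0]),T) for t in a]); return q[q[:,1].argmin()]
# unknown: foot X, per-view xy bias of world (2mm prior), spot after drag, spot before (x,y each)
def res(v):
    X=v[:3]; s0=np.r_[v[3:5],.04]; s1=np.r_[v[5:7],.04]; b=v[7:13].reshape(3,2); o=[]
    for i in range(3):
        B=np.r_[b[i],0]; o+=list((proj(c,(s0 if i==0 else s1)+B,V[i])-S[i])/.5)
        o+=list((rim(X+B,V[i])-F[i])/.7)
    return np.r_[o,v[7:]/.002]
v=LS(res,np.r_[.5795,-.0694,.06,sp[0][:2],sp[1][:2],np.zeros(6)],x_scale=.001,diff_step=1e-4).x
print("foot",v[:3].round(4),"spot",v[5:7].round(4),"move mm",((v[:2]-v[5:7])*1e3).round(2)); print("bias",(v[7:]*1e3).round(2)); print(res(v).round(1))
```

```text
spots [[ 0.5782 -0.0207  0.04  ]
 [ 0.5834 -0.0665  0.04  ]
 [ 0.583  -0.0663  0.04  ]]
foot [ 0.5803 -0.067   0.06  ] spot [ 0.5834 -0.0666] move mm [-3.04 -0.42]
bias [ 0.24 -0.47  0.01  0.2  -0.25  0.27]
[ 0.  -0.  -0.  -0.1 -0.1 -0.1  0.1  0.2 -0.   0.2  0.  -0.2  0.1 -0.2
  0.   0.1 -0.1  0.1]
```

```bash
cat >> h.py <<'E'
def to(rpy): 
    R,p,s=tool(); return (Ro.from_matrix(R).inv()*Ro.from_euler('xyz',rpy)).as_rotvec().round(3)
E
python3 - <<'E'
from h import *
print(to([np.pi,0,np.pi]), tool()[2]["tool_rot"])
E
```

```text
[0.054 0.517 0.024] [ 3.08918563  0.51767927 -3.13040776]
```

Emit:
{"method": "apply_moves", "body": {
  "motion": "100 0 0 -3 0 0 0;100 0 0 -3 0 0 0;100 0 2.4 0 0.018 0.172 0.008;100 0 2.4 0 0.018 0.172 0.008;100 0 2.4 0 0.018 0.172 0.008;50 0 0 0 0 0 0.175;40 0 0 0 0 0 0.175;40 0 0 0 0 0 0.175;40 0 0 0 0 0 0.175;40 0 0 0 0 0 0.175;40 0 0 0 0 0 0.175;40 0 0 0 0 0 0.175;40 0 0 0 0 0 0.175;40 0 0 0 0 0 0.17;40 0 3 0 0 0 0;40 0 3 0 0 0 0;40 0 3 0 0 0 0;40 0 0 0 0 0 0"
}}

```text
time: 23.7
tool_pos: [0.5712, 0.0509, 0.1611]
tool_rot: [3.066, -0.027, 1.589]
contact_force: [-0.5, 0.1, 0.9]
opening: 0.0367
grip_force: 0.0
```

Run:
```python
from h import *
print(to([np.pi,0,1.5708]))
```

```text
[ 0.075 -0.028  0.017]
```

Emit:
{"method": "apply_moves", "body": {
  "motion": "40 1.1 0 0 0.075 -0.028 0.017;40 0 0 4 0 0 0;40 0 0 4 0 0 0;40 0 0 3 0 0 0;40 0 0 2 0 0 0;40 0 0 0.5 0 0 0;40 0 0 0.3 0 0 0;40 0 0 0 0 0 0;40 0 0 0 0 0 0"
}}

```text
time: 24.82
tool_pos: [0.5701, 0.0623, 0.0237]
tool_rot: [3.142, -0.0, 1.572]
contact_force: [1.0, -0.3, -0.5]
opening: 0.0366
grip_force: 0.0
```

Emit:
{"method": "apply_moves", "body": {
  "motion": "40 0 0 0.2 0 0 0;40 0 0 0.2 0 0 0;40 0 0 0.1 0 0 0;40 0 0 0.1 0 0 0;40 0 0 0.1 0 0 0;40 0 0 0.1 0 0 0;40 0 0 0 0 0 0;40 0 0 0 0 0 0"
}}

```text
time: 25.82
tool_pos: [0.5716, 0.0623, 0.0175]
tool_rot: [3.138, -0.0, 1.572]
contact_force: [-2.5, 0.4, 16.3]
opening: 0.0363
grip_force: 8.2
```

```bash
cat >> h.py <<'E'
def plate():
    R,p,s=tool(); c=robot.read_camera("wrist"); g=cv2.cvtColor(c["img"],cv2.COLOR_RGB2GRAY).astype(float); o=[]
    for v in (236,246,256,266):
        r=170-cv2.GaussianBlur(g,(3,3),0)[v,295:362]; b=np.median(r); r=r-b; k=int(r.argmax()); w=np.clip(r[k-2:k+3],0,None); u=295+(w*np.arange(k-2,k+3)).sum()/w.sum()
        o.append(ray(c,u,v,.04,(R,p))[:2])
    e=[]
    for u in (295,305,315,325):
        d=np.diff(g[205:260,u]); k=int(np.abs(d).argmax()); e.append(ray(c,u,205.5+k,.04,(R,p))[:2])
    print("line",(np.array(o)*1e3).round(1).tolist(),"edge",(np.array(e)*1e3).round(1).tolist(), "tcp",(p*1e3).round(1), s["contact_force"].round(1))
E
python3 -c "
from h import *
plate();plate()"
```

```text
line [[581.6, 87.5], [581.7, 83.1], [581.7, 78.7], [581.8, 74.2]] edge [[559.8, 88.5], [564.0, 88.5], [568.2, 88.5], [572.3, 88.5]] tcp [571.6  62.3  17.5] [-2.5  0.4 16.3]
line [[581.6, 87.5], [581.6, 83.1], [581.7, 78.7], [581.7, 74.2]] edge [[559.8, 88.6], [564.0, 88.6], [568.1, 88.6], [572.3, 88.6]] tcp [571.5  62.4  17.5] [-2.3 -0.7 16.6]
```

Emit:
{"method": "apply_moves", "body": {
  "motion": "40 0 -0.1 0 0 0 0;40 0 -0.1 0 0 0 0;40 -0.02 -0.1 0 0 0 0;40 -0.02 -0.1 0 0 0 0;40 0 0 0 0 0 0;40 0 0 0 0 0 0"
}}

```text
time: 26.68
tool_pos: [0.5687, 0.0618, 0.0175]
tool_rot: [3.136, 0.0, 1.572]
contact_force: [2.1, -0.0, 14.1]
opening: 0.0361
grip_force: 6.9
```

```bash
python3 -c "
from h import *
plate();plate()"
```

```text
line [[578.2, 86.9], [578.3, 82.6], [578.6, 78.1], [578.7, 73.7]] edge [[556.9, 88.0], [561.0, 88.5], [565.2, 88.5], [569.4, 88.5]] tcp [568.7  61.8  17.5] [ 2.1 -0.  14.1]
line [[578.2, 87.0], [578.3, 82.6], [578.6, 78.2], [578.7, 73.7]] edge [[556.9, 88.0], [561.0, 88.5], [565.2, 88.5], [569.4, 88.5]] tcp [568.7  61.8  17.5] [ 2.   0.1 14. ]
```

```bash
cat >> h.py <<'E'
def spot():
    R,p,s=tool(); c=robot.read_camera("wrist"); g=cv2.GaussianBlur(cv2.cvtColor(c["img"],cv2.COLOR_RGB2GRAY).astype(float),(3,3),0); o=[]
    for v in list(range(234,280,3))+list(range(350,374,3)):
        r=-g[v,300:375] if v<300 else -g[v,300:372]; r=r-np.median(r); k=int(r[5:-5].argmax())+5
        w=np.clip(r[k-2:k+3],0,None); u=300+(w*np.arange(k-2,k+3)).sum()/w.sum(); o.append(ray(c,u,v,.04,(R,p))[:2])
    o=np.array(o); 
    for _ in range(3):
        a=np.polyfit(o[:,1],o[:,0],1); e=o[:,0]-np.polyval(a,o[:,1]); o=o[np.abs(e)<max(.0004,1.5*e.std())]
    y0=[]
    for u in (300,310,320):
        d=np.diff(g[205:260,u]); y0.append(ray(c,u,205.5+int(np.abs(d).argmax()),.04,(R,p))[1])
    y=np.median(y0)-.155; print(len(o),"slope",a[0].round(4),"yspan",o[:,1].min().round(3),o[:,1].max().round(3),"rms",e.std().round(5),"spot",np.polyval(a,y).round(4),y.round(4),"tcp",p.round(4),s["contact_force"].round(1))
E
python3 -c "
from h import *
spot();spot()"
```

```text
21 slope -0.0327 yspan 0.022 0.088 rms 4e-05 spot 0.5832 -0.0665 tcp [0.5686 0.0618 0.0175] [ 1.9 -0.9 14.2]
21 slope -0.0327 yspan 0.022 0.088 rms 4e-05 spot 0.5833 -0.0665 tcp [0.5686 0.0618 0.0175] [ 1.6  1.2 14.2]
```

Emit:
{"method": "apply_moves", "body": {
  "motion": "40 0 0 0 0 0 0.01;40 0 0 0 0 0 0.01;40 0 0 0 0 0 0.01;40 0 0 0 0 0 0;40 0 0 0 0 0 0"
}}

```text
time: 27.5
tool_pos: [0.5685, 0.0614, 0.0175]
tool_rot: [3.136, 0.0, 1.542]
contact_force: [1.1, -1.7, 13.1]
opening: 0.0365
grip_force: 7.2
```

```bash
python3 -c "
from h import *
spot();spot()"
```

```text
21 slope -0.0326 yspan 0.022 0.087 rms 4e-05 spot 0.5833 -0.0667 tcp [0.5685 0.0614 0.0175] [ 1.1 -1.7 13.1]
21 slope -0.0325 yspan 0.022 0.087 rms 4e-05 spot 0.5832 -0.0667 tcp [0.5685 0.0614 0.0175] [ 0.3 -1.3 13.2]
```

One finger alone carries the load at y≈0.06, so the plate pivots about the spot and twisting has no effect. I'll turn the gripper to yaw 180° so one open finger presses near the plate's centre of mass.

Emit:
{"method": "apply_moves", "body": {
  "motion": "40 0 0 -1 0 0 0;70 0 0 -3 0 0 0;100 2 0 -3 0 0 0;100 2 0 -3 0 0 0;100 0 0 0 0 0 -0.16;100 0 0 0 0 0 -0.16;100 0 0 0 0 0 -0.16;100 0 0 0 0 0 -0.16;100 0 0 0 0 0 -0.16;100 0 0 0 0 0 -0.16;100 0 0 0 0 0 -0.16;100 0 0 0 0 0 -0.16;100 0 0 0 0 0 -0.16;100 0 0 0 0 0 -0.16;100 0 0 0 0 0 0"
}}

```text
time: 29.48
tool_pos: [0.5667, 0.1019, 0.1148]
tool_rot: [3.141, -0.002, 3.14]
contact_force: [-0.2, 1.1, 0.1]
opening: 0.0919
grip_force: 0.0
```

Emit:
{"method": "apply_moves", "body": {
  "motion": "100 0 -1.8 0 0 0 0;100 0 -1.8 0 0 0 0;100 0 0 3 0 0 0;100 0 0 3 0 0 0;100 0 0 2 0 0 0;100 0 0 0.8 0 0 0;100 0 0 0.3 0 0 0;100 0 0 0 0 0 0"
}}

```text
time: 30.48
tool_pos: [0.5673, 0.0656, 0.0245]
tool_rot: [3.142, -0.0, 3.141]
contact_force: [-0.4, 0.0, 0.1]
opening: 0.0919
grip_force: 0.0
```

Emit:
{"method": "apply_moves", "body": {
  "motion": "100 0 0 0.3 0 0 0;100 0 0 0.2 0 0 0;100 0 0 0.1 0 0 0;100 0 0 0.1 0 0 0;100 0 0 0.1 0 0 0;100 0 0 0 0 0 0"
}}

```text
time: 31.22
tool_pos: [0.5679, 0.0658, 0.0175]
tool_rot: [-3.141, 0.002, -3.141]
contact_force: [-1.9, 0.7, 9.9]
opening: 0.0917
grip_force: 4.9
```

Emit:
{"method": "apply_moves", "body": {
  "motion": "100 0.1 0 0 0 0 0;100 0.1 0 0 0 0 0;100 0.1 -0.02 0 0 0 0;100 0.1 -0.02 0 0 0 0;100 0.1 0 0 0 0 0;100 0.1 0 0 0 0 0;100 0.05 0 0 0 0 0;100 0 0 0 0 0 0;100 0 0 0 0 0 0"
}}

```text
time: 32.35
tool_pos: [0.5623, 0.0654, 0.0175]
tool_rot: [-3.141, 0.003, -3.141]
contact_force: [1.2, -0.4, 7.6]
opening: 0.0919
grip_force: 3.8
```

Run:
```python
from h import *
R,p,s=tool();T=(R,p); c=robot.read_camera("wrist"); cv2.imwrite("pics/w5.png",c["img"][:,:,::-1]); np.savez("v5",R=R,p=p,img=c["img"])
# plate edge near -x side (robot side) & dots
print(proj(c,(.51,.08,.04),T),proj(c,(.5803,-.067,.04),T),proj(c,(.58,.08,.04),T),proj(c,(.58,0.03,.04),T))
g=cv2.cvtColor(c["img"],cv2.COLOR_RGB2GRAY).astype(int)
q=g[150:320:4,120:520:16]; print("\n".join("%3d "%(150+4*i)+" ".join("%3d"%x for x in r) for i,r in enumerate(q)))
```

```text
[357.19329896 172.80112055] [ 23.95142241 330.57489778] [353.27244435 330.44576388] [241.14905033 330.28386981]
150 126 127 123 124 123 123 122 123 125 125 126 123 127 131 128 128 130 124 128 132 129 129 129 109  40
154 126 126 123 124 123 123 122 125 124 126 124 126 129 127 127 130 125 127 131 130 130 129 131 127  37
158 125 124 125 123 122 122 125 124 125 124 126 129 127 127 129 120 126 130 130 130 127 131 129 130  40
162 122 124 122 123 123 125 125 125 123 123 125 119 107 106 116 136 129 129 131 128 131 130 128 123  37
166 125 123 123 123 123 124 119 110 101 111 129 141 149 152 152 152 128 130 127 131 130 128 124 124  37
170 122 120 112 104 104 120 135 146 150 151 151 150 149 150 150 152 130 127 131 129 128 125 124 126  38
174 111 130 141 146 148 149 148 148 148 147 148 149 150 151 151 152 127 130 129 129 125 123 126 127  39
178 146 146 147 145 146 145 145 146 147 147 147 149 150 151 152 154 130 128 128 124 123 127 127 125  39
182 143 143 143 143 145 145 146 146 147 149 150 151 152 154 155 155 128 129 126 123 126 126 126 125  39
186 143 142 145 146 147 148 149 151 151 152 154 152 
[... 2783 characters left out ...]
 144 150 150 151 151 152 153 154 154 155 125 122 121 120  11  98 101 102 125
298  36 149 101 101 110  24 148 154 155 154 155 154 153 154 155 154 122 122 121 126  11  70 101 102 126
302  34 132 101 101  84  20 141 154 154 153 153 154 154 154 154 152 122 121 126 126  13  31 102 100 107
306  58  99  99 101  21  20 131 152 152 153 151 151 151 150 151 152 118 123 124 122  10  18 101  99 100
310  47  47  48  48  48  47  49  52  52  51  51  51  50  51  51  51  48  50  49  49  47  45  47  47  48
314  59  58  58  59  58  59  59  58  60  58  58  58  59  58  57  58  57  59  58  58  58  58  58  58  57
318  66  66  65  65  66  65  65  65  66  65  67  66  66  65  66  66  68  68  67  67  67  67  68  68  67
```

```bash
cat >> h.py <<'E'
def fit180(c,T):
    g=cv2.GaussianBlur(cv2.cvtColor(c["img"],cv2.COLOR_RGB2GRAY).astype(float),(3,3),0)
    A=[]
    for u in range(130,340,5):
        d=np.diff(g[150:195,u]); 
        k=int(d.argmax()); w=np.clip(d[max(k-2,0):k+3],0,None); A.append(ray(c,u,150.5+max(k-2,0)+(w*np.arange(len(w))).sum()/w.sum(),.04,T)[:2])
    B=[]
    for v in range(185,300,5):
        d=-np.diff(g[v,345:390]); k=int(d.argmax()); w=np.clip(d[max(k-2,0):k+3],0,None); B.append(ray(c,345.5+max(k-2,0)+(w*np.arange(len(w))).sum()/w.sum(),v,.04,T)[:2])
    A,B=np.array(A),np.array(B)
    def robust(P,i,j):
        for _ in range(4):
            a=np.polyfit(P[:,i],P[:,j],1); e=P[:,j]-np.polyval(a,P[:,i]); P=P[np.abs(e)<max(.0004,2*e.std())]
        return a,e.std(),len(P)
    a,ea,na=robust(A,1,0); b,eb,nb=robust(B,0,1)     # x=a0*y+a1 ; y=b0*x+b1
    x=(a[0]*b[1]+a[1])/(1-a[0]*b[0]); y=b[0]*x+b[1]
    ex=np.array([a[0],1])*-1; ex/=np.linalg.norm(ex); ey=np.array([-ex[1],ex[0]])
    S=np.array([x,y])+.155*ex+.067*ey
    print("slopes",a[0].round(4),b[0].round(4),"rms",ea.round(5),eb.round(5),na,nb,"corner",np.round([x,y],4),"spot",S.round(4))
    return S
E
python3 - <<'E'
from h import *
R,p,s=tool();T=(R,p); c=robot.read_camera("wrist"); fit180(c,T)
E
```

```text
slopes -0.0543 0.055 rms 3e-05 9e-05 42 23 corner [0.5055 0.0848] spot [ 0.5808 -0.0663]
```

Emit:
{"method": "apply_moves", "body": {
  "motion": "100 0.05 -0.03 0 0 0 0;100 0.05 -0.02 0 0 0 0;100 0 0 0 0 0 0;100 0 0 0 0 0 0"
}}

```text
time: 32.95
tool_pos: [0.5613, 0.065, 0.0175]
tool_rot: [-3.141, 0.003, -3.141]
contact_force: [1.5, 0.3, 8.1]
opening: 0.092
grip_force: 3.8
```

Run:
```python
from h import *
R,p,s=tool();T=(R,p); c=robot.read_camera("wrist"); fit180(c,T)
```

```text
slopes -0.0591 0.0611 rms 3e-05 9e-05 42 23 corner [0.5042 0.0841] spot [ 0.5802 -0.0666]
```

Emit:
{"method": "apply_moves", "body": {
  "motion": "100 0 0 -0.5 0 0 0;100 0 0 -2 0 0 0;100 0 0 -4 0 0 0;100 2.5 0 -3 0 0 0;100 2.5 -1 0 0 -0.13 0;100 0.5 -2 0 0 -0.13 0;100 0 -2 0 0 -0.13 0;100 0 -2 0 0 -0.13 0;100 0 -1.5 0 0 0 0;100 0 -1 0 0 0 0;100 0 0 0 0 0 0;100 0 0 0 0 0 0"
}}

```text
time: 34.5
tool_pos: [0.5058, -0.0211, 0.1121]
tool_rot: [3.127, 0.481, -3.14]
contact_force: [-0.4, -1.0, 0.5]
opening: 0.0916
grip_force: 0.0
```

```bash
cat >> h.py <<'E'
def disp(c,T,w=24,h=24,st=2,X=(.5803,-.0668,.047)):
    u,v=map(int,proj(c,X,T).round()); g=cv2.cvtColor(c["img"],cv2.COLOR_RGB2GRAY)
    print("    "+" ".join("%3d"%x for x in range(u-w*st//2,u+w*st//2,st)))
    print("\n".join("%3d "%(v-h*st//2+st*i)+" ".join("%3d"%x for x in r) for i,r in enumerate(g[v-h*st//2:v+h*st//2:st,u-w*st//2:u+w*st//2:st])))
E
python3 - <<'E'
from h import *
R,p,s=tool();T=(R,p); c=robot.read_camera("wrist"); np.savez("v6",R=R,p=p,img=c["img"],he=c["hand_eye"])
print(p,s["tool_rot"],np.round(c["hand_eye"],4).tolist())
print("spot",proj(c,(.5803,-.0668,.04),T).round(1),"rim",proj(c,(.5678,-.067,.06),T).round(1)); disp(c,T,30,32)
E
```

```text
[ 0.50580027 -0.02110622  0.11210532] [ 3.12729839  0.48068808 -3.13967054] [[0.0008, -0.966, -0.2585, 0.0699], [1.0, 0.0009, -0.0004, 0.0003], [0.0007, -0.2585, 0.966, -0.1817], [0.0, 0.0, 0.0, 1.0]]
spot [257.5 267.4] rim [252.4 276.7]
    227 229 231 233 235 237 239 241 243 245 247 249 251 253 255 257 259 261 263 265 267 269 271 273 275 277 279 281 283 285
243 164 163 164 164 164 164 164 164 164 164 164 164 136 138 163 164 164 163 162 163 163 163 162 161 162 162 162 161 162 162
245 164 165 164 164 164 164 163 163 163 163 164 163 149 122 158 163 163 162 163 163 162 162 163 163 163 162 163 163 164 164
247 164 163 164 164 164 164 164 164 165 165 166 165 156 119 157 165 166 166 166 165 166 166 166 165 165 165 165 165 165 165
249 166 166 166 166 167 167 167 167 167 167 167 167 163 126 149 166 166 165 165 166 165 165 165 165 164 165 164 164 164 164
251 166 165 164 165 165 165 165 165 165 164 163 164 162 133 141 164 164 164 164 163 162 163 163 163 163 163 163 163 163 163
253 163 163 163 163 163 163 163 163 163 162 161 163 163 147 126 160 163 162 163 164 163 162 163 163 163 163 163 163 16
[... 2529 characters left out ...]
  92  97 101 105 109 110 112 113 112 110  93  77 141 163 164 164 164 164 164 165
297 163 163 163 161 126  82  80  82  84  88  93  97 102 105 109 110 112 113 113 113 102  91 146 164 164 164 165 165 164 164
299 163 163 164 162 140  87  81  84  86  89  94  99 102 106 110 111 113 114 112 111 102 108 155 163 163 163 163 163 163 163
301 162 162 163 163 141  89  82  83  86  89  95  99 104 107 110 111 113 113 112 110 102 115 153 155 154 154 155 161 162 160
303 155 156 156 161 130  84  82  85  86  90  96 100 105 107 110 111 112 112 113 110 109 128 140 139 136 136 136 141 141 140
305 136 135 136 138 107  81  82  84  87  92  96 100 104 108 110 111 113 113 113 110 115 135 138 138 137 138 138 137 138 138
```

Emit:
{"method": "apply_moves", "body": {
  "motion": "100 0 0 -2.5 0 0 0;100 0 0 -2.5 0 0 0;100 0 2 0 0 0.12 0;100 0 2 0 0 0.12 0;100 0 2 0 0 0.12 0;100 0 2 0 0 0.12 0;100 0 1.5 0 0 0 0;100 0 0 0 0 0 0.164;100 0 0 0 0 0 0.164;100 0 0 0 0 0 0.164;100 0 0 0 0 0 0.164;100 0 0 0 0 0 0.164;100 0 0 0 0 0 0.164;100 0 0 0 0 0 0.164;100 0 0 0 0 0 0.164;100 0 0 0 0 0 0"
}}

```text
time: 36.55
tool_pos: [0.4812, 0.0731, 0.1575]
tool_rot: [3.136, -0.011, 1.84]
contact_force: [0.5, -0.2, -0.5]
opening: 0.0921
grip_force: 0.0
```

Run:
```python
from h import *
print(tool()[1:2],to([np.pi,0,np.radians(104.94)]),tool()[2]["tool_rot"])
c=robot.read_camera("top"); print(ray(c,336.4,159.3,.282))
g=cv2.cvtColor(c["img"],cv2.COLOR_RGB2GRAY)
a=robot.trace("ball",c)
for q in a[:1]: ys,xs=np.nonzero(q["pixels"]); print(q["score"],xs.mean(),ys.mean(),xs.min(),xs.max(),ys.min(),ys.max())
m=(g[148:172,324:350]<45).astype(np.uint8); n,l,st,ce=cv2.connectedComponentsWithStats(m); print(st.tolist(),ce.tolist())
```

```text
(array([0.48119728, 0.07307955, 0.15754671]),) [ 0.005 -0.012  0.008] [ 3.13641562 -0.01149528  1.83981555]
[ 0.63884987 -0.02179584  0.282     ]
0.61 339.16014234875445 162.01067615658363 329 351 152 173
[[0, 0, 26, 24, 565], [8, 5, 11, 13, 56], [8, 7, 1, 2, 2], [7, 13, 1, 1, 1]] [[12.375221238938053, 11.55575221238938], [14.017857142857142, 11.053571428571429], [8.0, 7.5], [7.0, 13.0]]
```

Emit:
{"method": "apply_moves", "body": {
  "motion": "100 0 1.2 0 0.005 -0.175 0.008;100 0 1.2 0 0 -0.175 0;100 0 1.2 0 0 -0.175 0;100 0 1.2 0 0 -0.175 0;100 0 1.2 0 0 -0.17 0;100 -0.6 0 3 0 0 0;100 -0.6 0 3 0 0 0;100 0 0 2 0 0 0;100 0 0 0 0 0 0;100 0 0 0 0 0 0"
}}

```text
time: 37.9
tool_pos: [0.5578, 0.0226, 0.115]
tool_rot: [3.141, 0.858, 1.829]
contact_force: [-0.4, 0.5, 0.5]
opening: 0.0918
grip_force: 0.0
```

Run:
```python
from h import *
R,p,s=tool();T=(R,p); c=robot.read_camera("wrist"); np.savez("v7",R=R,p=p,img=c["img"])
print(p,s["tool_rot"])
n=np.array([-.258,.966,0])*.0125
print("spot",proj(c,(.5803,-.0668,.04),T).round(1),"rim",proj(c,np.array((.5803,-.067,.06))+n,T).round(1)); disp(c,T,32,28)
```

```text
[0.55775578 0.02264779 0.1150012 ] [3.14074287 0.85797258 1.82948156]
spot [320.2 221.8] rim [320.  238.4]
    288 290 292 294 296 298 300 302 304 306 308 310 312 314 316 318 320 322 324 326 328 330 332 334 336 338 340 342 344 346 348 350
202 177 176 176 175 176 179 179 179 178 176 177 178 181 183 182 178 179 179 181 179 147 153 178 178 179 180 179 178 177 177 178 180
204 177 177 176 175 177 179 179 179 177 177 177 179 181 183 180 179 179 180 180 174 140 171 178 178 179 180 179 178 177 177 179 180
206 177 177 176 176 178 179 179 178 177 177 178 180 182 182 179 179 179 180 180 157 143 176 178 179 179 180 178 177 178 178 181 180
208 177 177 176 176 180 180 179 177 177 177 178 181 182 182 179 179 180 181 173 134 163 178 179 180 180 178 178 177 177 179 180 179
210 178 177 177 177 180 180 179 177 177 177 179 181 181 180 179 179 180 180 163 143 175 178 179 180 180 177 178 177 178 180 180 179
212 178 176 176 178 180 180 179 177 177 178 180 182 181 179 178 180 181 177 147 164 177 178 180 181 178 178 178 178 179 180 179 178
214 177 176 177 179 181 180 178 177 178 179 181 182 180 179 179 181 1
[... 2134 characters left out ...]
  57 105 168 176 175 174 173 176 177 177
248 153 154 154 154 155 154 152 125  69  65  69  70  73  74  74  74  74  72  70  68  67  63  57  85 147 160 159 160 163 164 164 169
250 153 154 154 154 154 154 153 121  67  67  72  74  78  80  80  81  80  79  76  72  67  63  55  79 139 150 151 151 152 154 154 153
252 152 154 154 154 154 155 153 122  70  73  86 101 113 122 127 125 125 124 115 102  88  73  59  79 137 149 150 151 154 154 152 152
254 152 153 154 154 155 155 153 124  81 100 121 134 138 141 143 140 139 139 136 129 120 103  81  83 137 149 150 151 153 153 152 151
256 153 152 154 152 153 154 153 126  97 119 130 137 140 143 143 141 139 139 137 130 125 117 101  95 137 149 149 151 153 154 151 151
```

Run:
```python
from h import *
from scipy.optimize import least_squares as LS
c=robot.read_camera("wrist"); ids=(1,2,3,6,7)
V=[(np.load(f"v{i}.npz")["R"],np.load(f"v{i}.npz")["p"]) for i in ids]
S=[(324.9,204.6),(333.2,221.4),(239.8,273.3),(257.6,267.4),(319.8,222.7)]; F=[(327.7,251.0),(329.5,239.2),(234.1,282.0),(253.1,276.3),(318.4,239.0)]; G=[0,1,1,2,2]
a=np.linspace(0,2*np.pi,241); ring=.0125*np.c_[np.cos(a),np.sin(a),0*a]
def rim(X,T):
    q=np.array([proj(c,X+r,T) for r in ring]); return np.array([(q[:,0].min()+q[:,0].max())/2,q[:,1].min()])
def res(v):
    o=[]
    for i in range(5):
        B=np.r_[v[9+2*i:11+2*i],0]; s=np.r_[v[3+2*G[i]:5+2*G[i]],.04]
        o+=list((proj(c,s+B,V[i])-S[i])/.5)+list((rim(v[:3]+B,V[i])-F[i])/.7)
    return np.r_[o,v[9:]/.002]
r=LS(res,np.r_[.5803,-.067,.06,.578,-.021,.583,-.066,.5803,-.0668,np.zeros(10)],x_scale=.001,diff_step=1e-4); v=r.x
print("foot",v[:3].round(4),"spot",v[7:9].round(4),"need mm",((v[:2]-v[7:9])*1e3).round(2)); print(res(v)[:20].round(1))
```

```text
foot [ 0.5804 -0.0691  0.0598] spot [ 0.5811 -0.0682] need mm [-0.6  -0.97]
[ 0.  -0.   0.1 -0.  -0.  -0.4  0.1  0.3 -0.2  0.   0.1 -0.3 -0.1  0.2
  0.  -0.4 -0.1 -0.2  0.3  0.4]
```

Emit:
{"method": "apply_moves", "body": {
  "motion": "100 0 0 -3 0 0 0;100 0 0 -3 0 0 0;100 0.5 0.4 0 0 0.172 0;100 0.5 0.4 0 0 0.172 0;100 0.5 0.4 0 0 0.172 0;100 0.5 0.4 0 0 0.172 0;100 0.5 0.4 0 0 0.17 0;100 0 0 0 0 0 -0.164;100 0 0 0 0 0 -0.164;100 0 0 0 0 0 -0.164;100 0 0 0 0 0 -0.164;100 0 0 0 0 0 -0.164;100 0 0 0 0 0 -0.164;100 0 0 0 0 0 -0.164;100 0 0 0 0 0 -0.164;100 0 0 0 0 0 0"
}}

```text
time: 40.0
tool_pos: [0.5599, 0.0922, 0.1423]
tool_rot: [-3.141, 0.001, 3.141]
contact_force: [-0.3, -0.6, 0.1]
opening: 0.0918
grip_force: 0.0
```

Emit:
{"method": "apply_moves", "body": {
  "motion": "100 -0.2 -1.3 3 0 0 0;100 0 -1.3 3 0 0 0;100 0 0 3 0 0 0;100 0 0 2 0 0 0;100 0 0 0.8 0 0 0;100 0 0 0.3 0 0 0;100 0 0 0.2 0 0 0;100 0 0 0.1 0 0 0;100 0 0 0.1 0 0 0;100 0 0 0 0 0 0"
}}

```text
time: 41.25
tool_pos: [0.5623, 0.0655, 0.0175]
tool_rot: [-3.141, 0.001, 3.142]
contact_force: [-1.4, -0.1, 5.4]
opening: 0.0918
grip_force: 2.3
```

Run:
```python
from h import *
R,p,s=tool();T=(R,p); c=robot.read_camera("wrist"); fit180(c,T)
```

```text
slopes -0.0583 0.0583 rms 3e-05 8e-05 42 23 corner [0.5044 0.0842] spot [ 0.5803 -0.0666]
```

Emit:
{"method": "apply_moves", "body": {
  "motion": "100 0 0 0.05 0 0 0;100 0.05 -0.03 0 0 0 0;100 0.05 -0.03 0 0 0 0;100 0.05 -0.02 0 0 0 0;100 0 0 0 0 0 0;100 0 0 0 0 0 0"
}}

```text
time: 42.05
tool_pos: [0.5618, 0.0648, 0.0175]
tool_rot: [-3.141, 0.004, -3.141]
contact_force: [1.1, 0.5, 6.2]
opening: 0.0919
grip_force: 3.5
```

Run:
```python
from h import *
R,p,s=tool();T=(R,p); c=robot.read_camera("wrist"); fit180(c,T)
```

```text
slopes -0.062 0.0626 rms 3e-05 9e-05 42 23 corner [0.5036 0.0832] spot [ 0.5801 -0.0674]
```

Emit:
{"method": "apply_moves", "body": {
  "motion": "100 0.05 0 0 0 0 0;100 0.05 0 0 0 0 0;100 0 0 0 0 0 0"
}}

```text
time: 42.48
tool_pos: [0.5609, 0.0646, 0.0175]
tool_rot: [-3.141, 0.004, -3.141]
contact_force: [1.0, -0.1, 6.3]
opening: 0.0919
grip_force: 3.3
```

Run:
```python
from h import *
R,p,s=tool();T=(R,p); c=robot.read_camera("wrist"); fit180(c,T); print(p)
```

```text
slopes -0.0662 0.0667 rms 2e-05 9e-05 42 23 corner [0.5025 0.0828] spot [ 0.5796 -0.0674]
[0.56093715 0.0646343  0.01748581]
```

Emit:
{"method": "apply_moves", "body": {
  "motion": "100 0 0 -0.5 0 0 0;100 0 0 -2 0 0 0;100 0 0 -4 0 0 0;100 0 1.5 -4 0 0 0;100 0 1.5 -4 0 0 0;100 0 0 -3 0 0 0.164;100 0 0 -3 0 0 0.164;100 0 0 -3 0 0 0.164;100 0 0 -3 0 0 0.164;100 0 0 -1.5 0 0 0.164;100 0 0 0 0 0 0.164;100 0 0 0 0 0 0.164;100 0 0 0 0 0 0.164;100 0 0 0 0 0 0"
}}

```text
time: 44.28
tool_pos: [0.559, 0.0948, 0.2961]
tool_rot: [-3.141, 0.0, 1.831]
contact_force: [0.0, 0.2, -0.2]
opening: 0.0919
grip_force: 0.0
```

Run:
```python
from h import *
R,p,s=tool(); print(p,s["tool_rot"],to([np.pi,0,np.radians(104.94)]))
yaw=np.radians(104.94); R0=Ro.from_euler('xyz',[np.pi,0,yaw]).as_matrix()
print("to ball, tool axes cm",(R0.T@(np.array([.640,-.0215,.32])-p)*100).round(2))
c=robot.read_camera("scene")
print([(np.round(d["centre"],3).tolist(),round(d["score"],2)) for d in robot.search_frame("ball",c)[:2]])
```

```text
[0.55902852 0.09484677 0.29608693] [-3.14068951e+00  1.98747915e-05  1.83103033e+00] [-0.001  0.    -0.001]
to ball, tool axes cm [-13.33   4.82  -2.39]
[([0.448, 0.296, 0.018], 0.69), ([0.651, -0.03, 0.249], 0.57)]
```

Emit:
{"method": "apply_moves", "body": {
  "motion": "100 0 0 -2.4 0 0 0;100 -2.7 1 0 0 0 0;100 -2.7 1 0 0 0 0;100 -2.7 1 0 0 0 0;100 -2.7 1 0 0 0 0;100 -2.5 0.8 0 0 0 0;100 0 0 0 0 0 0;100 0 0 3 0 0 0;100 0 0 2.5 0 0 0;100 0 0 1.4 0 0 0;100 0 0 1 0 0 0;100 0 0 0 0 0 0"
}}

```text
time: 45.88
tool_pos: [0.6396, -0.0212, 0.2412]
tool_rot: [-3.141, 0.0, 1.83]
contact_force: [-0.5, -0.8, 0.6]
opening: 0.0916
grip_force: 0.0
```

Run:
```python
from h import *
R,p,s=tool(); print(p,s["contact_force"])
c=robot.read_camera("wrist"); g=cv2.cvtColor(c["img"],cv2.COLOR_RGB2GRAY).astype(int)
for z in (.282,.29): print("ball pred",proj(c,(.640,-.0215,z),(R,p)).round(1))
for t in("ball",):
  for q in robot.trace(t,c)[:2]: ys,xs=np.nonzero(q["pixels"]); print(q["score"],xs.min(),xs.max(),ys.min(),ys.max())
q=g[180:310:5,200:440:8]; print("\n".join("%3d "%(180+5*i)+" ".join("%3d"%x for x in r) for i,r in enumerate(q)))
```

```text
[ 0.63961775 -0.02119722  0.24118392] [-0.4632207  -0.78576875  0.619684  ]
ball pred [323.5 312.3]
ball pred [323.6 322.2]
0.78 280 361 256 353
180 203 202 202 206 202 205 210 206 206 205 206 205 206 176 174 176 176 180 175 177 153  63  63  62  62  62  61  61  63  64
185 202 203 203 206 201 204 209 200 207 205 205 206 206 169 174 178 177 179 176 176 151  62  63  62  62  62  63  62  61  63
190 202 204 204 206 201 203 209 193 206 206 204 207 206 172 175 178 178 180 176 177 148  62  62  62  62  63  62  61  63  63
195 201 204 204 206 202 204 207 174 206 207 204 207 206 174 175 178 178 180 177 177 145  62  62  63  61  61  62  63  61  61
200 201 205 206 206 204 204 206 172 206 207 205 206 205 174 176 178 179 181 177 178 142  64  63  62  62  62  63  62  61  63
205 203 205 205 206 205 204 205 187 205 206 205 205 204 175 176 179 179 180 177 178 140  62  63  63  62  63  62  63  62  62
210 203 206 205 205 206 204 205 199 204 206 204 205 202 175 176 178 179 180 177 178 135  62  62  62  62  62  62  63  62  61
215 204 205 205 205 207 206 206 203 204 206 204 205 197 175 176 178 179 181 177 178 132
[... 1568 characters left out ...]
  94  93  45  31  34  34  35  30  29 176  81  62  63  63  62  62  62  63  62  27
285  38  22 218 219 219 136 122  93  93  93  93  90  30  33  37  34  36  34  31  91  77  62  62  62  62  62  62  64  61  28
290  28  21 214 218 218 142 117  88  88  89  87  41  34  37  38  42  39  35  32  26  75  61  64  62  62  62  61  61  61  26
295  25  22 212 218 218 188 114  76  77  76  76  30  34  38  42  45  39  38  32  27  56  64  62  62  62  62  62  61  61  25
300  22  23 207 218 217 214 112  75  86  92  95  34  35  39  46  55  45  38  33  28  35  62  63  62  61  62  61  62  61  28
305  24  23 108 217 217 214 109 139 176 174 162  32  36  40  50  63  49  38  35  31  24  62  63  62  61  63  61  62  62  26
```

Emit:
{"method": "apply_moves", "body": {
  "motion": "30 0 0 0 0 0 0;30 0 0 0 0 0 0;20 0 0 0 0 0 0;20 0 0 0 0 0 0;20 0 0 0 0 0 0",
  "force": 20
}}

```text
time: 46.6
tool_pos: [0.6398, -0.0215, 0.2413]
tool_rot: [-3.141, 0.0, 1.83]
contact_force: [-0.7, 0.8, -0.6]
opening: 0.0462
grip_force: 0.0
```

Emit:
{"method": "apply_moves", "body": {
  "motion": "20 0 0 0 0 0 0;20 0 0 0 0 0 0;20 0 0 0 0 0 0;20 0 0 0 0 0 0"
}}

```text
time: 47.1
tool_pos: [0.6399, -0.0214, 0.2413]
tool_rot: [3.141, 0.0, 1.83]
contact_force: [1.0, 1.1, -0.3]
opening: 0.0306
grip_force: 20.0
```

Emit:
{"method": "apply_moves", "body": {
  "motion": "20 0.52 0.0 0.15 0 0 0;20 0.53 0 0.19 0 0 0;20 1.01 0 0.44 0 0 0;20 0.96 0 0.54 0 0 0;20 0.9 0 0.63 0 0 0;20 0.42 0 0.35 0 0 0;20 0.41 0 0.37 0 0 0;20 0 0 0 0 0 0;20 0 0 0 0 0 0"
}}

```text
time: 48.22
tool_pos: [0.6273, 0.0247, 0.2149]
tool_rot: [-3.141, -0.0, 1.83]
contact_force: [-3.3, 1.2, 4.5]
opening: 0.0307
grip_force: 20.0
```

Emit:
{"method": "apply_moves", "body": {
  "motion": "20 0.2 -0.01 0.18 0 0 0;20 0.2 -0.01 0.19 0 0 0;20 0.2 -0.01 0.2 0 0 0;20 0.2 -0.01 0.2 0 0 0;20 0 0 0 0 0 0;20 0 0 0 0 0 0"
}}

```text
time: 48.98
tool_pos: [0.6252, 0.0321, 0.2069]
tool_rot: [-3.141, 0.0, 1.83]
contact_force: [-1.5, -0.3, 3.7]
opening: 0.031
grip_force: 20.0
```

Emit:
{"method": "apply_moves", "body": {
  "motion": "20 0.17 0 0.21 0 0 0;20 0.18 0 0.21 0 0 0;20 0.17 0 0.22 0 0 0;20 0.17 0 0.22 0 0 0;20 0 0 0 0 0 0;20 0 0 0 0 0 0"
}}

```text
time: 49.72
tool_pos: [0.6235, 0.0384, 0.1985]
tool_rot: [3.142, 0.001, 1.829]
contact_force: [-1.9, -0.7, 4.4]
opening: 0.0306
grip_force: 20.0
```

Emit:
{"method": "apply_moves", "body": {
  "motion": "20 0.1 0 0.15 0 0 0;20 0.1 0 0.15 0 0 0;20 0.1 0 0.15 0 0 0;20 0 0 0 0 0 0"
}}

```text
time: 50.22
tool_pos: [0.6227, 0.0414, 0.1939]
tool_rot: [-3.142, 0.001, 1.83]
contact_force: [-2.0, -0.2, 5.3]
opening: 0.0309
grip_force: 20.0
```

Emit:
{"method": "apply_moves", "body": {
  "motion": "20 0.07 0 0.12 0 0 0;20 0.07 0 0.12 0 0 0;20 0 0 0 0 0 0"
}}

```text
time: 50.6
tool_pos: [0.6224, 0.0427, 0.1919]
tool_rot: [3.141, 0.001, 1.829]
contact_force: [-2.3, -1.8, 5.9]
opening: 0.0307
grip_force: 20.0
```

Emit:
{"method": "apply_moves", "body": {
  "motion": "20 0.05 0 0.08 0 0 0;20 0 0 0 0 0 0;20 0 0 0 0 0 0"
}}

```text
time: 50.98
tool_pos: [0.6224, 0.0428, 0.1916]
tool_rot: [3.141, 0.002, 1.829]
contact_force: [-3.6, -2.8, 9.2]
opening: 0.0306
grip_force: 20.0
```

Run:
```python
from h import *
a=[]
for _ in range(4): s=robot.observe(); a.append(s["contact_force"]); robot.read_camera("wrist")
print(np.array(a).round(1), s["tool_pos"].round(4))
```

```text
[[-3.6 -2.8  9.2]
 [-2.7 -1.8  9.1]
 [-3.5 -2.4  9.4]
 [-2.9 -2.8  9. ]] [0.6224 0.0428 0.1917]
```

Emit:
{"method": "apply_moves", "body": {
  "motion": "20 0 0 0 0 0 0;20 0 0 0 0 0 0;20 0 0 0 0 0 0;20 0 0 0 0 0 0;20 0 0 0 0 0 0;20 0 0 0 0 0 0;20 0 0 0 0 0 0;20 0 0 0 0 0 0"
}}

```text
time: 52.18
tool_pos: [0.6224, 0.0428, 0.1917]
tool_rot: [3.141, 0.002, 1.829]
contact_force: [-3.8, -1.9, 8.3]
opening: 0.0307
grip_force: 20.0
```

Emit:
{"method": "apply_moves", "body": {
  "motion": "20 -0.05 0 -0.08 0 0 0;20 -0.14 0 -0.24 0 0 0;20 -0.3 0 -0.45 0 0 0;20 -0.34 0 -0.43 0 0 0;20 -0.35 0 -0.43 0 0 0;20 -0.8 0 -0.77 0 0 0;20 -0.83 0.04 -0.72 0 0 0;20 -0.9 0 -0.63 0 0 0;20 -0.96 0 -0.54 0 0 0;20 -1.01 0 -0.44 0 0 0;20 -0.52 0 -0.19 0 0 0;20 -0.5 0 -0.14 0 0 0;20 0 0 0 0 0 0;20 0 0 0 0 0 0"
}}

```text
time: 53.92
tool_pos: [0.6395, -0.0201, 0.2405]
tool_rot: [-3.141, -0.001, 1.83]
contact_force: [1.7, 4.3, -6.8]
opening: 0.0306
grip_force: 20.0
```

Emit:
{"method": "apply_moves", "body": {
  "motion": "60 0 0 0 0 0 0;100 0 0 0 0 0 0;100 0 0 0 0 0 0;100 0 0 0 0 0 0;100 0 0 0 0 0 0;100 0 0 -1 0 0 0;100 0 0 -3 0 0 0;100 0 0 -3 0 0 0;100 0 0 -3 0 0 0;100 3 0 0 0 0 0;100 4 0 0 0 0 0;100 4 0 0 0 0 0;100 4 0 0 0 0 0;100 0 0 0 0 0 0"
}}

```text
time: 55.68
tool_pos: [0.6006, 0.1265, 0.3424]
tool_rot: [3.14, -0.0, 1.834]
contact_force: [-0.1, -0.5, -0.4]
opening: 0.0919
grip_force: 0.0
```

Run:
```python
from h import *
c=robot.read_camera("top"); print(robot.observe()["time"])
for t in("ball","plate"): print(t,[(np.round(d["centre"],3).tolist(),round(d["score"],2)) for d in robot.search_frame(t,c)[:2]])
s=robot.read_camera("scene")
for t in("ball","plate","foot"): print(t,[(np.round(d["centre"],3).tolist(),round(d["score"],2)) for d in robot.search_frame(t,s)[:3]])
```

```text
55.725
ball [([0.641, -0.03, 0.285], 0.53)]
plate [([0.431, 0.554, 0.012], 0.9), ([0.553, -0.004, 0.04], 0.76)]
ball [([0.651, -0.031, 0.245], 0.75)]
plate [([0.571, 0.003, 0.042], 0.92), ([0.438, 0.558, 0.009], 0.85)]
foot [([0.586, -0.06, 0.089], 0.59)]
```

The lever is back up at its starting position, the plate lies under the probe, and the gripper is clear of everything. Handing in.

```bash
python3 -c "
from cell import robot
print(robot.hand_in())"
```

```text
the job is handed in; nothing more can be done
None
```

I took the reading and handed the job in at about 56 s: the foot seated with about 9 N at the ball (roughly 35 N under it), held 1.3 s, then the lever went back up. My last estimate put the spot within about 1 mm of the probe's axis, but I made no close image check after the last nudge and never saw the tip's contact point.

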